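# Stack a circuit-board stencilling jig

## Task

Set up the stencilling jig: lower these onto the two pins of the dark steel jig base, one after another, with a pin through each of the two end holes: first the board carrier, then the open spacer frame around its circuit board, then the perforated stencil, and last the clamp cover with its handle up. Each must lie flat on the one below, let go, and the opened phone must be left where it lies.

Things in the scene. Friction and masses are not known exactly. Their poses are not given: they have to be found in the camera images.
- jig: Dark steel jig base, fixed: block 130 x 64 x 12 mm, two upright steel pins on its x axis 45 mm either side of the middle, 8 mm thick, 54 mm above the block, the top 10 mm tapering to 2 mm. Origin: centre of the underside; x along the 130 mm, z up. On a mat whose top is at z = 0.003 m. Seated undersides above this origin: carrier 12, spacer 24, stencil 36, cover 46 mm.
- carrier: Board carrier: bare aluminium plate 120 x 60 x 12 mm with one green circuit board, 50 x 28 mm and 8 mm high, carrying black chips, on the middle of its top. Two 12 mm through-holes for the pins, on the x axis 45 mm either side of the middle. Same after a half turn. Starts flat on the mat, right way up. Origin: centre of the underside; x along the 120 mm, y across the 60 mm, z up.
- spacer: Spacer frame: grey plastic plate 120 x 60 x 12 mm with a rectangular window 62 x 36 mm right through its middle (long rails 12 mm wide). Two 12 mm through-holes for the pins, on the x axis 45 mm either side of the middle. Same after a half turn. Starts flat on the mat, right way up. Origin: centre of the underside; x along the 120 mm, y across the 60 mm, z up.
- stencil: Stencil: flat steel plate 120 x 60 x 10 mm with a grid of small black dots in its middle, nothing raised on it. Two 12 mm through-holes for the pins, on the x axis 45 mm either side of the middle. Same after a half turn. Starts flat on the mat, right way up. Origin: centre of the underside; x along the 120 mm, y across the 60 mm, z up.
- cover: Clamp cover: aluminium plate 120 x 60 x 10 mm with a black bar handle on the middle of its top: 60 mm along x, 14 mm along y, 24 mm high. Two 12 mm through-holes for the pins, on the x axis 45 mm either side of the middle. Same after a half turn. Starts flat on the mat, right way up. Origin: centre of the underside; x along the 120 mm, y across the 60 mm, z up.
- phone: Opened phone, face down with its inside showing: black, 140 x 68 x 8 mm, no pin holes. Not part of the job: leave it. Origin: centre of the underside.
There are look-alikes about, which are no part of the job. Leave any blue or yellow look-alike of the carrier alone.

How it is judged:
By the outcome, as a careful person would: the job done as asked, in the order asked, and still so for the second after the job is handed in, with the robot touching nothing.
It also fails if it takes over 125 s, if anything falls off the work surface, if the arm or the gripper's body presses on something with over 40 N, if the wrist force passes 120 N, or if a joint passes its speed limit or range.

## Robot

A 6-joint arm with a two-finger parallel gripper is mounted at the origin on the work surface. World frame = base frame: x ahead of the robot, y to its left, z up, the work surface at z = 0. Lengths are in mm, angles in degrees, forces in N, time in s.
With the tool pointing down it reaches from about 350 to 850 mm from the base axis. Payload 8.1 kg.
Tool frame: the origin (TCP) lies at the very end of the fingers, on their centre line; the grasp point (between the pads) lies 19 mm behind it (r.grip_depth is the distance from the TCP to the grasp point, in mm); z points along the fingers, y is the direction in which the jaws open and shut (so a half turn about z gives the same grasp; the last joint's range is limited). The gripper opens to 85 mm and grips with 20 to 120 N. Pads are 22 mm wide; open, the fingers measure 114 mm over their backs; the gripper's body (76 mm by 85 mm) begins 54 mm behind the grasp point. The pads swing forward as they close: fully open they stand 13 mm farther back than shut.
Start: joints at [-73.877, 7.471, 85.268, -0, 87.261, -4.893], TCP at [215.198, -560.085, 231.292] pointing down, gripper open.
Joint ranges: [-169.43, 169.43], [-51.17, 129.36], [1.28, 143.12], [-76.62, 256.62], [0, 156.53], [-152.29, 152.29]. Speed limits (degrees/s): [136.94, 136.94, 159.86, 180, 180, 180].

## Interface

Orientations are given as [roll, pitch, yaw] about the fixed x, y, z axes, in that order (R = Rz(yaw) Ry(pitch) Rx(roll)).
In Python, from bench import status, viewer, hand_in, r gives the robot as it stands.
- The arm moves only by the shell command python3 -m crank 'ROWS' [OPENING] [FORCE]. ROWS is a JSON object of lists of equal length, an entry for each row: "slide": the shift along the tool's x, y, z in m, a list of three; "twist": the turn about the tool's z in rad. A call has 1 to 8 rows; each row shifts and turns the commanded pose from where the row before left it, along the tool's axes as they then stand; what a row does not reach is not made up. A row lasts 1/10 s, in which the tool goes at most 50 mm and 8.59 degrees, less where a joint would pass 70% of its speed; a pose out of reach is approached as far as the arm can. A call with a gripper value outside its range is refused whole. OPENING is the closure, from 0 (fully open) to 1 (shut), set as the call begins (- or left out, the last holds). The fingers move at their own pace and stop on an object; FORCE is the grip in N (left out, the last holds). Time passes only in rows, so rows that do not move let the fingers close. It gives the time, the measured TCP pose, the force and the opening at its end, in the units of the state.
- status.sense(): the state, without advancing time (a new reading comes with each control period).
- viewer.snapshot(name): name is "scene" or "top" or "wrist"; returns a dict with "img" (420x560x3 uint8, red, green, blue), "fx", "fy", "cx", "cy" (pixels), "k1" (the pictures are not rectified: a ray, as slopes to the right and down, at radius r is drawn at 1 + k1 r^2 times it, then the intrinsics apply), "R" (3x3) and "t" (3): a world point X has camera coordinates R X + t; the wrist camera has in their place "hand_eye" (4x4, takes a point from camera to tool coordinates, whose origin is the TCP and whose axes are the flange's). Camera axes: x right, y down, z forward; pixel columns grow to the right and rows downward; lengths in mm; the calibration is good to about 2 mm. A picture is of the moment at which its call begins: read the wrist's pose just before it. There is no depth.
- hand_in(): hands the job in, once; it reports no verdict.
The state is a dict: "time": time; "joint_pos": joint angles; "qd": joint speeds; "joint_efforts": joint torques, N m; "tool_pos": TCP position; "tcp_rot": TCP orientation; "ft_force": force on the tool from outside, world axes, zero at the start; "wrist_torque": the same for the moment, N m; "finger_gap": finger opening in mm.
Only numpy, scipy, OpenCV 4.12 (cv2) and the standard library are available. Lean on these libraries where they do the work, as an engineer would, in place of code of your own. Each camera call takes 0.05 s, during which the arm holds its last target.

## Working session

There is one attempt and no reset: what is moved stays moved. The work goes in short steps, Python scripts to look and compute and a shell command to move; the robot and the scene stay as the last step left them, time stands still between calls to the robot, and variables do not carry over. Pictures are saved under pics/ and viewed, and the job is handed in when it is done.

```bash
ls; mkdir -p pics
cat > h.py <<'E'
import numpy as np, cv2
from bench import status, viewer, r
from scipy.spatial.transform import Rotation as Ro
def snap(n,f):
    st=status.sense(); s=viewer.snapshot(n); s['state']=st
    cv2.imwrite('pics/'+f+'.png',s['img'][:,:,::-1]); np.save('pics/'+f+'.npy',s,allow_pickle=True); return s
def load(f): return np.load('pics/'+f+'.npy',allow_pickle=True).item()
def cam(s):
    if 'hand_eye' in s:
        st=s['state']; T=np.eye(4); T[:3,:3]=Ro.from_euler('xyz',st['tcp_rot'],degrees=True).as_matrix(); T[:3,3]=st['tool_pos']
        W=T@np.array(s['hand_eye']); return W[:3,:3],W[:3,3]
    R=np.array(s['R']);t=np.array(s['t']); return R.T,-R.T@t
def ray(s,uv):
    uv=np.atleast_2d(np.array(uv,float)); K=np.array([[s['fx'],0,s['cx']],[0,s['fy'],s['cy']],[0,0,1]])
    p=cv2.undistortPoints(uv.reshape(-1,1,2),K,np.array([s['k1'],0,0,0.])).reshape(-1,2)
    A,c=cam(s); return c,(A@np.c_[p,np.ones(len(p))].T).T
def onz(s,uv,z):
    c,d=ray(s,uv); return c+d*((z-c[2])/d[:,2])[:,None]
def proj(s,X):
    A,c=cam(s); X=np.atleast_2d(np.array(X,float)); p=(X-c)@A; p=p[:,:2]/p[:,2:]; q=p*(1+s['k1']*(p**2).sum(1))[:,None]
    return q*[s['fx'],s['fy']]+[s['cx'],s['cy']]
E
python3 - <<'E'
from h import *
for n in ['scene','top','wrist']:
    s=snap(n,n+'0'); print(n,cam(s),s['fx'],s['k1'])
print(status.sense())
E
```

```text
pics
scene (array([[ 0.68365727,  0.47341252, -0.55542175],
       [ 0.72977902, -0.44966181,  0.51500179],
       [-0.00594365, -0.75741986, -0.65290109]]), array([1183.69446873, -530.12110128,  929.34472216])) 491.6596096341023 -0.057842551050708485
top (array([[-0.01285076, -0.99275036,  0.11950556],
       [-0.99989866,  0.01349069,  0.00454733],
       [-0.00612657, -0.11943501, -0.99282312]]), array([ 265.56669901,  161.230834  , 1413.12960931])) 489.07141336546164 0.03882932779712741
wrist (array([[ 0.35775608, -0.89735955, -0.25837265],
       [-0.93381305, -0.34436455, -0.09698581],
       [-0.00194323,  0.27596901, -0.96116457]]), array([ 280.18070782, -535.34383657,  373.21927666])) 372.6608677646174 -0.07338804618275886
{'time': 0.15, 'joint_pos': array([-7.38765417e+01,  7.50488348e+00,  8.53152580e+01, -5.94042819e-04,
        8.72610724e+01, -4.89230612e+00]), 'qd': array([-0.11344344, -0.11217578, -0.30681932, -0.01014164, -0.04187572,
        0.02852925]), 'joint_efforts': array([ 6.31890889e-04, -5.70062327e+01, -5.01158917e+01, -4.50570406e-04,
        9.46062093e-03,  6.27092754e-05]), 'tool_pos': array([ 215.08251713, -559.67469739,  230.4853927 ]), 'tcp_rot': array([-1.79919031e+02, -6.33500766e-03,  2.10157888e+01]), 'ft_force': array([-0.17710871,  0.11625319, -0.21223867]), 'wrist_torque': array([-0.01185784,  0.04230718,  0.00704488]), 'finger_gap': 85.60468221573777}
```

View pics/scene0.png

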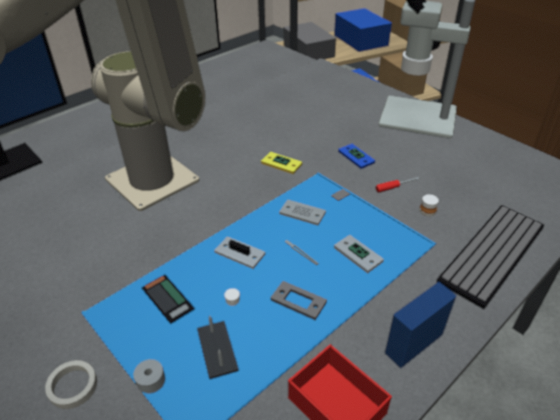

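View pics/top0.png

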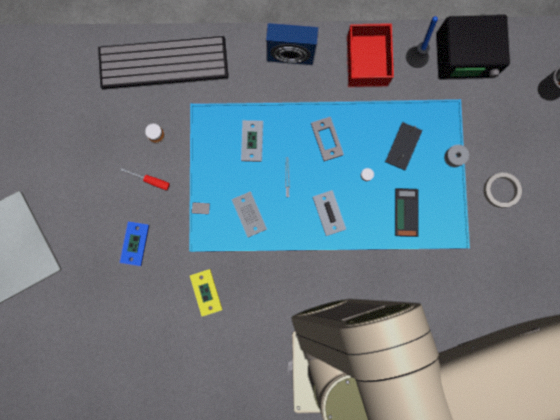

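View pics/wrist0.png

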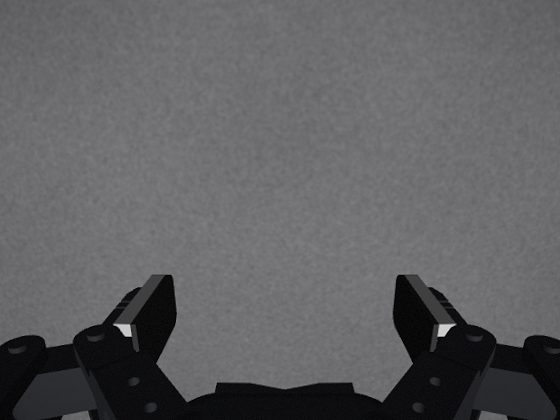

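Candidates in the top view: the bare aluminium plate with a green board at (252,140), the blue one at (134,244) and the yellow one at (206,292). The carrier is the bare one at (252,140). The others are the spacer (327,139), stencil (249,214), cover (329,213), jig (403,146) and phone (407,212). I'll confirm with an enlarged crop.

Run:
```python
from h import *
s=load('top0'); im=s['img'][95:255,185:475]
cv2.imwrite('pics/crop0.png',cv2.resize(im,None,fx=2.75,fy=2.75,interpolation=cv2.INTER_CUBIC)[:,:,::-1])
hsv=cv2.cvtColor(s['img'],cv2.COLOR_RGB2HSV)
mat=((hsv[:,:,0]>90)&(hsv[:,:,0]<115)&(hsv[:,:,1]>120)).astype(np.uint8)
non=np.zeros_like(mat); non[107:246,194:464]=1-mat[107:246,194:464]
cs,_=cv2.findContours(non,cv2.RETR_EXTERNAL,cv2.CHAIN_APPROX_NONE)
for c in cs:
    if cv2.contourArea(c)<300: continue
    ctr=c.reshape(-1,2).astype(np.float32)
    P=onz(s,ctr,14)[:,:2].astype(np.float32); (x,y),(w,h),a=cv2.minAreaRect(P)
    if w<h: w,h,a=h,w,a-90
    print(ctr.mean(0).round(),'xy',round(x),round(y),'size',round(w),round(h),'yaw',round(a,1))
```

```text
[249. 214.] xy 440 225 size 122 62 yaw 22.4
[329. 213.] xy 441 -6 size 121 62 yaw 17.7
[406. 212.] xy 439 -226 size 136 63 yaw -2.8
[455. 155.] xy 602 -372 size 63 51 yaw -3.2
[403. 146.] xy 635 -229 size 132 62 yaw -24.7
[252. 140.] xy 657 215 size 123 61 yaw -2.5
[327. 138.] xy 660 -5 size 122 62 yaw 17.4
```

View pics/crop0.png

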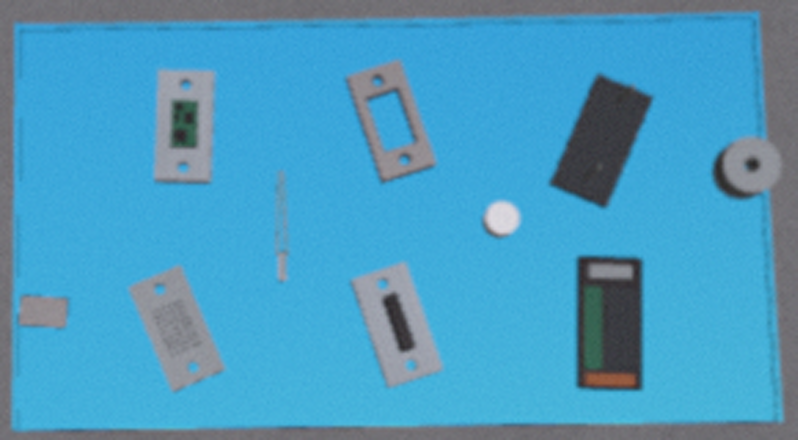

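The crop confirms it: the bare carrier with the green board is at top left, the spacer window at top middle, the dotted stencil at bottom left, the cover with its bar at bottom middle, the dark jig at top right and the phone below it. First I'll go and look at the jig with the wrist camera.

```bash
cat >> h.py <<'E'
def go(x,y,z,yaw):
    st=status.sense(); R=Ro.from_euler('xyz',st['tcp_rot'],degrees=True).as_matrix()
    d=R.T@(np.array([x,y,z])-st['tool_pos'])
    print('now',st['tool_pos'].round(1),st['tcp_rot'].round(2),'slide',(d/1000).round(4),'n',round(np.linalg.norm(d)/50,1),'twist',round(np.radians(-((yaw-st['tcp_rot'][2]+180)%360-180)),4), 't',st['time'])
E
python3 -c "
from h import *
go(615,-220,230,-25)"
```

```text
now [ 215.1 -559.7  230.5] [-1.7992e+02 -1.0000e-02  2.1020e+01] slide [ 0.4951 -0.1737  0.0008] n 10.5 twist 0.8031 t 0.15
```

```bash
python3 -m crank '{"slide":[[0.045,-0.0158,0],[0.045,-0.0158,0],[0.045,-0.0158,0],[0.045,-0.0158,0],[0.045,-0.0158,0],[0.045,-0.0158,0],[0.045,-0.0158,0],[0.045,-0.0158,0]],"twist":[0,0,0,0,0,0,0,0]}' 0
python3 -m crank '{"slide":[[0.045,-0.0158,0],[0.045,-0.0158,0],[0.045,-0.0158,0],[0,0,0],[0,0,0],[0,0,0],[0,0,0],[0,0,0]],"twist":[0,0,0,0.148,0.148,0.148,0.148,0.148]}'
python3 -m crank '{"slide":[[0,0,0],[0,0,0]],"twist":[0.063,0]}'
python3 -c "
from h import *
s=snap('wrist','w1');print(s['state']['joint_pos']);go(615,-220,230,-25)"
```

```text
time: 0.95
tool_pos: [507.1, -311.4, 231.1]
tcp_rot: [-180.0, 0.0, 21.0]
ft_force: [0.7, -0.4, 0.3]
finger_gap: 85.3
time: 1.75
tool_pos: [614.8, -220.1, 230.7]
tcp_rot: [-180.0, 0.1, -21.7]
ft_force: [-0.4, 0.0, -0.7]
finger_gap: 85.4
time: 1.95
tool_pos: [614.7, -220.2, 230.8]
tcp_rot: [-180.0, 0.0, -25.0]
ft_force: [0.2, 0.0, -0.0]
finger_gap: 85.7
[-2.42050633e+01  1.57088558e+01  7.59723804e+01  1.65162715e-03
  8.83666652e+01  9.08359054e+01]
now [ 614.8 -220.3  230.9] [-1.80e+02  4.00e-02 -2.49e+01] slide [ 0.0001 -0.0003  0.0009] n 0.0 twist 0.0018 t 2.0
```

View pics/w1.png

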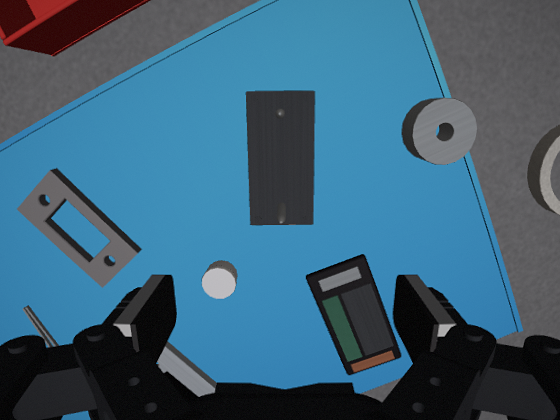

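The jig stands upright at the middle of the picture, with pins near (280,113) and (282,212). A white cap is at (219,280), the phone at (352,315) and the spacer at (80,228). I'll zoom in to pick out the pin tips.

Run:
```python
from h import *
s=load('w1'); im=s['img'][80:235,235:330]
cv2.imwrite('pics/c1.png',cv2.resize(im,None,fx=3.8,fy=3.8,interpolation=cv2.INTER_CUBIC)[:,:,::-1])
for uv in [(247,92),(314,91),(313,223),(250,224)]: print('blk',onz(s,[uv],15)[0].round(1))
for uv in [(280,113),(282,203)]: print('pin',onz(s,[uv],69)[0].round(1))
print('cap',onz(s,[(219,285)],10)[0].round(1))
g=cv2.cvtColor(s['img'],cv2.COLOR_RGB2GRAY)
print(g[104:122,272:290]);print(g[196:222,274:290])
```

```text
blk [ 705.5 -225.5   15. ]
blk [ 680.1 -281.8   15. ]
blk [ 564.1 -229.2   15. ]
blk [ 590.1 -171.2   15. ]
pin [ 675.8 -245.8   69. ]
pin [ 608.5 -215.9   69. ]
cap [ 541.3 -108.8   10. ]
[[ 52  54  54  53  50  50  51  51  50  50  48  50  51  48  51  50  53  51]
 [ 52  53  54  55  49  50  53  51  48  50  50  52  52  51  51  52  52  50]
 [ 49  52  53  54  52  51  51  50  49  51  49  51  54  52  51  51  50  51]
 [ 49  54  54  52  51  52  51  51  50  49  49  51  52  50  51  49  50  51]
 [ 51  54  53  53  51  52  54  55  54  54  52  49  51  51  50  52  50  52]
 [ 52  53  53  52  49  55  60  66  71  70  61  54  53  49  51  50  51  50]
 [ 53  53  53  54  54  63  70  74  77  76  72  64  54  49  52  50  54  52]
 [ 50  52  54  55  58  64  75  80  89  85  77  70  60  50  51  49  51  51]
 [ 52  51  54  51  57  66  80 106 108  89  81  72  61  49  50  49  53  50]
 [ 53  52  52  52  53  61  92 136 126  94  80  73  62  49  51  51  51  53]
 [ 51  52  53  50  51  57  80 121 115  86  75  68  57  51  50  51  51  51]
 [ 49  52  55  52  47  53  56  74  82  69  66  64  55  51  52  52  52  50]
 [ 51  51  
[... 1482 characters left out ...]
  65  64  59  50  52  52  51]
 [ 53  52  54  52  56  56  59  63  63  64  64  61  51  52  53  54]
 [ 52  51  50  53  54  57  60  63  63  64  63  60  53  52  51  53]
 [ 52  53  54  53  55  58  63  63  63  64  63  60  52  51  54  52]
 [ 52  52  55  53  56  61  62  67  68  67  63  62  50  51  54  53]
 [ 51  52  53  55  59  64  68  72  71  71  65  61  52  53  52  52]
 [ 53  51  52  55  61  67  72  77  77  75  70  60  51  52  52  51]
 [ 52  52  51  54  63  68  78  83  81  78  72  61  51  51  53  53]
 [ 50  53  52  51  62  71  82  88  86  81  72  59  49  53  51  53]
 [ 53  51  51  52  60  72  85  90  90  82  69  55  50  53  51  52]
 [ 51  51  51  52  53  78 112 118  99  77  65  50  51  52  51  54]]
```

View pics/c1.png

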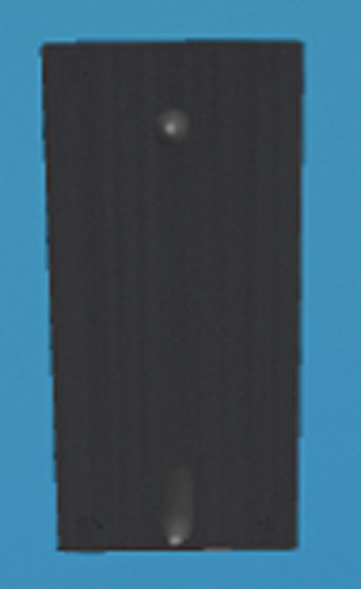

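Run:
```python
from h import *
s=load('w1')
P=onz(s,[(279.6,113),(281,222)],69); print(P.round(1), np.linalg.norm(P[0]-P[1]),(P[0]+P[1])/2, np.degrees(np.arctan2(*(P[0]-P[1])[[1,0]])))
g=(cv2.cvtColor(s['img'],cv2.COLOR_RGB2GRAY)<75).astype(np.uint8)
g=cv2.inRange(cv2.cvtColor(s['img'],cv2.COLOR_RGB2HSV),(0,0,0),(180,255,130)); m=np.zeros_like(g); m[70:240,230:330]=g[70:240,230:330]
c=max(cv2.findContours(m,0,cv2.CHAIN_APPROX_NONE)[0],key=cv2.contourArea).reshape(-1,2)
print(cv2.minAreaRect(onz(s,c,15)[:,:2].astype(np.float32)))
```

```text
[[ 675.9 -245.5   69. ]
 [ 593.6 -208.    69. ]] 90.42196019953013 [ 634.78469373 -226.73051159   69.        ] -24.51627065709789
((635.280517578125, -226.62200927734375), (63.97445297241211, 129.48489379882812), 65.41950225830078)
```

The pin spacing reads 90.4 mm (expected 90) and the block reads 64 x 129.5 mm, so both agree. The jig centre is (635.0, -226.7) with yaw -24.5. Next, the carrier.

```bash
python3 -c "
from h import *
go(640,215,230,-2.5)"
```

```text
now [ 614.8 -220.3  230.9] [-1.80e+02  4.00e-02 -2.49e+01] slide [-0.1604 -0.4054  0.001 ] n 8.7 twist -0.3909 t 2.0
```

```bash
python3 -m crank '{"slide":[[-0.0178,-0.045,0],[-0.0178,-0.045,0],[-0.0178,-0.045,0],[-0.0178,-0.045,0],[-0.0178,-0.045,0],[-0.0178,-0.045,0],[-0.0178,-0.045,0],[-0.0178,-0.045,0]],"twist":[0,0,0,0,0,0,0,0]}'
python3 -m crank '{"slide":[[-0.018,-0.045,0],[0,0,0],[0,0,0],[0,0,0],[0,0,0]],"twist":[0,-0.14,-0.14,-0.111,0]}'
python3 -c "
from h import *
s=snap('wrist','w2');go(640,215,230,-2.5)"
```

```text
time: 2.8
tool_pos: [637.7, 168.1, 231.2]
tcp_rot: [180.0, -0.0, -24.9]
ft_force: [0.6, -0.3, 0.4]
finger_gap: 85.2
time: 3.3
tool_pos: [640.5, 214.7, 231.0]
tcp_rot: [180.0, 0.0, -2.4]
ft_force: [0.1, -0.9, -0.2]
finger_gap: 85.2
now [640.6 214.5 231.1] [ 1.7999e+02  2.0000e-02 -2.6300e+00] slide [-0.0006 -0.0004  0.0011] n 0.0 twist -0.0023 t 3.35
```

View pics/w2.png

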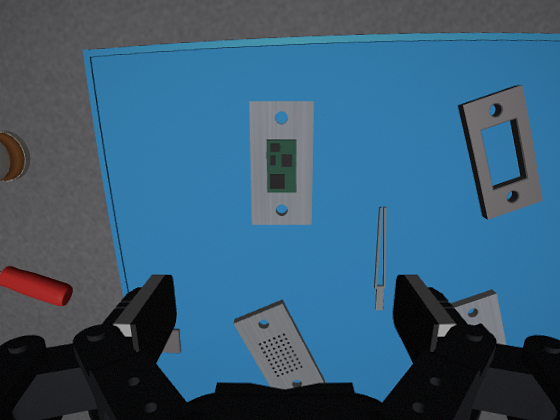

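The carrier is at (281,163), with holes at (281,118) and (281,210), bare aluminium and a green board, so it's the right one. I'll measure it.

```bash
cat >> h.py <<'E'
def meas(f,roi,ztop,thr=None):
    # roi x0,y0,x1,y1 ; plate = not blue
    s=load(f); im=s['img']; hsv=cv2.cvtColor(im,cv2.COLOR_RGB2HSV)
    blue=((hsv[:,:,0]>90)&(hsv[:,:,0]<115)&(hsv[:,:,1]>110))
    m=np.zeros(im.shape[:2],np.uint8); x0,y0,x1,y1=roi; m[y0:y1,x0:x1]=(~blue[y0:y1,x0:x1])*255
    cs,hh=cv2.findContours(m,cv2.RETR_CCOMP,cv2.CHAIN_APPROX_NONE)
    i=max(range(len(cs)),key=lambda k:cv2.contourArea(cs[k]) if hh[0][k][3]<0 else 0)
    P=onz(s,cs[i].reshape(-1,2),ztop)[:,:2].astype(np.float32); (x,y),(w,h),a=cv2.minAreaRect(P)
    if w<h: w,h,a=h,w,a-90
    print('rect',round(x,1),round(y,1),'size',round(w,1),round(h,1),'yaw',round((a+90)%180-90,2))
    hs=[]
    for k,c in enumerate(cs):
        if hh[0][k][3]==i and cv2.contourArea(c)>15:
            e=c.reshape(-1,2); 
            # full rim: darker/bluer than plate
            print(' hole px',e.mean(0).round(1),e.min(0),e.max(0),'top',onz(s,[e.mean(0)],ztop)[0].round(1)); hs.append(onz(s,[e.mean(0)],ztop)[0])
    if len(hs)==2:
        d=hs[0]-hs[1]; d=d if d[0]>0 else -d
        print(' holes centre',((hs[0]+hs[1])/2).round(1),'dist',np.linalg.norm(d).round(1),'yaw',np.degrees(np.arctan2(d[1],d[0])).round(2))
E
python3 -c "
from h import *
meas('w2',(235,85,330,240),15)"
```

```text
rect 657.0 216.4 size 119.7 60.1 yaw -2.28
 hole px [281.1 208.5] [275 204] [287 213] top [613.5 218.5  15. ]
 hole px [281.1 117. ] [274 110] [288 124] top [702.1 214.5  15. ]
 holes centre [657.8 216.5  15. ] dist 88.7 yaw -2.52
```

Run:
```python
from h import *
s=load('w2'); A,c=cam(s); st=s['state']; T=Ro.from_euler('xyz',st['tcp_rot'],degrees=True).as_matrix()
for z in (0,-6,-10,-13,-19,-25):
    print(z,[proj(s,[T@np.array([x,y,z])+st['tool_pos']])[0].round(0) for y in (42.7,-42.7) for x in (11,-11)])
im=s['img'][255:400,100:460]
cv2.imwrite('pics/c2.png',cv2.resize(im,None,fx=2.2,fy=2.2)[:,:,::-1])
go(657,216.4,60,-2.35)
```

```text
0 [array([386., 255.]), array([382., 303.]), array([180., 256.]), array([184., 303.])]
-6 [array([390., 261.]), array([385., 310.]), array([176., 261.]), array([181., 310.])]
-10 [array([393., 265.]), array([388., 315.]), array([173., 265.]), array([178., 315.])]
-13 [array([395., 268.]), array([390., 319.]), array([171., 269.]), array([176., 319.])]
-19 [array([399., 275.]), array([394., 327.]), array([166., 275.]), array([172., 327.])]
-25 [array([404., 283.]), array([398., 336.]), array([161., 283.]), array([167., 337.])]
now [640.6 214.5 231.1] [ 1.7999e+02  2.0000e-02 -2.6300e+00] slide [ 0.0164 -0.0026  0.171 ] n 3.4 twist -0.0049 t 3.35
```

View pics/c2.png

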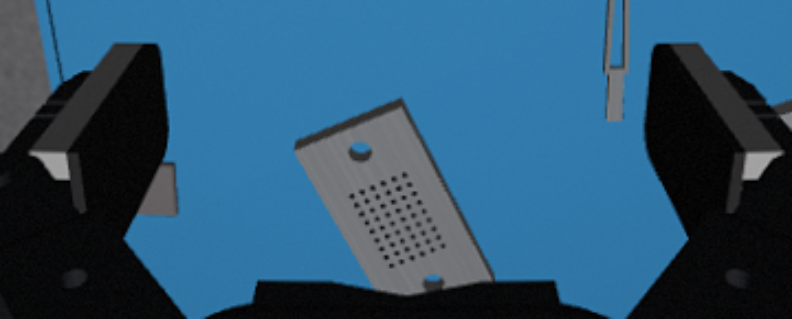

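```bash
python3 -m crank '{"slide":[[0.0164,-0.0026,0],[0,0,0.045],[0,0,0.045],[0,0,0.045],[0,0,0.035],[0,0,0],[0,0,0]],"twist":[-0.005,0,0,0,0,0,0]}' 0.29
python3 -c "
from h import *
s=snap('wrist','w3');st=s['state'];go(657,216.4,60,-2.35);g=st['finger_gap']/2
T=Ro.from_euler('xyz',st['tcp_rot'],degrees=True).as_matrix();print(g)
for z in (0,-4,-8,-12,-16):
    print(z,[proj(s,[T@np.array([x,y,z])+st['tool_pos']])[0].round(0) for y in (g,-g) for x in (11,-11)])
im=s['img'][200:400,100:460]
cv2.imwrite('pics/c3.png',cv2.resize(im,None,fx=2.2,fy=2.2)[:,:,::-1])
"
```

```text
time: 4.05
tool_pos: [656.9, 216.1, 61.4]
tcp_rot: [180.0, 0.1, -2.4]
ft_force: [0.2, 0.2, 0.8]
finger_gap: 60.5
now [658.5 216.6  63.7] [-1.7996e+02 -1.5000e-01 -2.3800e+00] slide [-0.0015  0.0002  0.0037] n 0.1 twist -0.0004 t 4.1
30.242506467647125
0 [array([356., 256.]), array([353., 303.]), array([210., 256.]), array([213., 303.])]
-4 [array([358., 259.]), array([355., 308.]), array([208., 260.]), array([211., 308.])]
-8 [array([360., 263.]), array([357., 313.]), array([206., 264.]), array([209., 313.])]
-12 [array([362., 268.]), array([358., 318.]), array([204., 268.]), array([207., 318.])]
-16 [array([364., 272.]), array([360., 323.]), array([202., 272.]), array([206., 324.])]
```

View pics/c3.png

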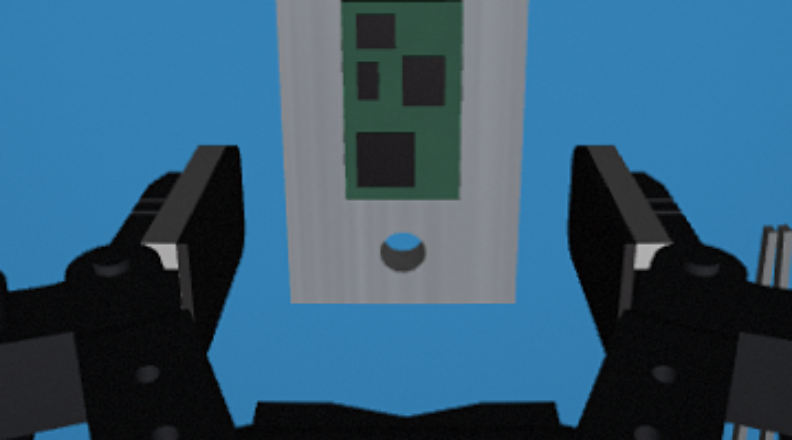

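Fingertips at a 60 mm gap sit about 11 mm behind the TCP, judging by the pad corner at pixel (361,267). I'll open, descend to TCP z≈-4 (tips ≈7, plate from 3 to 15), and close.

```bash
python3 -m crank '{"slide":[[0,0,0.02],[0,0,0.02],[0,0,0.01],[0,0,0]],"twist":[0,0,0,0]}' 0
python3 -m crank '{"slide":[[0,0,0.01],[0,0,0.004],[0,0,0]],"twist":[0,0,0]}'
```

```text
time: 4.5
tool_pos: [657.5, 216.4, 12.0]
tcp_rot: [-180.0, -0.0, -2.3]
ft_force: [-0.6, -0.0, 0.0]
finger_gap: 85.4
time: 4.8
tool_pos: [657.0, 216.3, -3.0]
tcp_rot: [180.0, 0.0, -2.3]
ft_force: [-0.0, 1.0, -0.0]
finger_gap: 85.6
```

```bash
python3 -m crank '{"slide":[[0,0,0],[0,0,0],[0,0,0],[0,0,0],[0,0,0]],"twist":[0,0,0,0,0]}' 1 60
python3 -c "
from h import *
s=snap('wrist','w4')"
```

```text
time: 5.3
tool_pos: [658.1, 216.6, -1.5]
tcp_rot: [-180.0, -0.1, -2.3]
ft_force: [-0.3, 0.1, 5.6]
finger_gap: 58.4
```

View pics/w4.png

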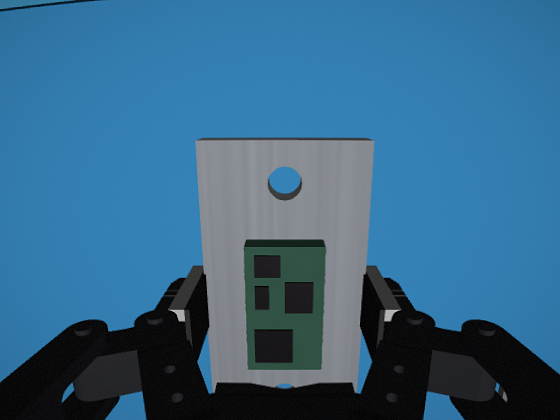

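Grasped with a gap of 58.4 mm and the plate square between the pads. The front hole shows at (284,181). Now lifting and checking the hold.

```bash
python3 -m crank '{"slide":[[0,0,-0.01],[0,0,-0.03],[0,0,-0.045],[0,0,-0.045],[0,0,0],[0,0,0]],"twist":[0,0,0,0,0,0]}'
python3 -c "
from h import *
s=snap('wrist','w5');go(635,-226.7,126,-24.5)"
```

```text
time: 5.95
tool_pos: [658.2, 216.7, 129.6]
tcp_rot: [-179.9, -0.2, -2.3]
ft_force: [0.2, -0.7, -1.7]
finger_gap: 58.3
now [656.8 216.3 127. ] [ 1.7999e+02  3.0000e-02 -2.3100e+00] slide [-0.0039  0.4435  0.0011] n 8.9 twist 0.3874 t 6.0
```

View pics/w5.png

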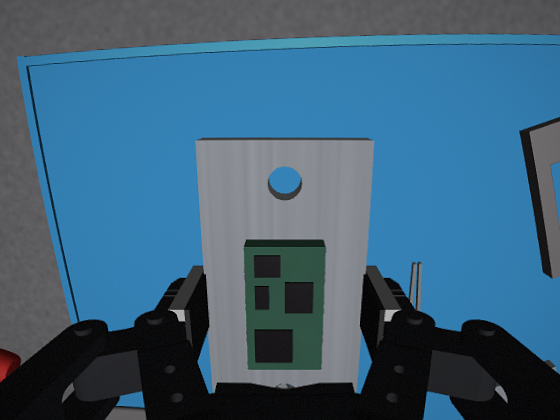

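```bash
cat >> h.py <<'E'
def held(f,ztool,front=(225,145,345,215),verbose=1):
    """front hole of the held plate and front edge corners, in tool xy; plate top at tool z=ztool"""
    s=load(f); st=s['state']; s2=dict(s); s2['state']=dict(st,tool_pos=np.zeros(3),tcp_rot=np.zeros(3))
    return lambda uv: onz(s2,uv,ztool)
E
python3 - <<'E'
from h import *
for zt in (-16,-18,-20):
    f=held('w5',zt)
    P=f([(196.5,140.5),(373,140.5),(284.5,183)]); print(zt,P.round(1).tolist())
s=load('w5'); im=s['img'][130:210,190:380]; cv2.imwrite('pics/c5.png',cv2.resize(im,None,fx=4.2,fy=4.2)[:,:,::-1])
E
```

```text
-16 [[59.3, -29.0, -16.0], [59.3, 30.5, -16.0], [44.7, 0.7, -16.0]]
-18 [[59.5, -28.5, -18.0], [59.4, 30.1, -18.0], [45.1, 0.7, -18.0]]
-20 [[59.6, -28.1, -20.0], [59.6, 29.6, -20.0], [45.4, 0.7, -20.0]]
```

View pics/c5.png

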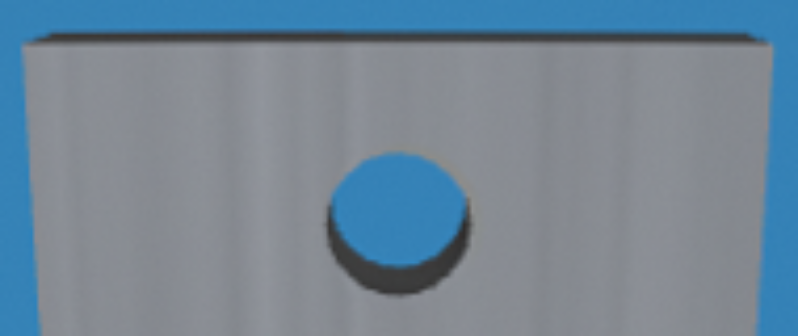

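The held plate reads as 60 mm wide at tool z≈-15.7, with its hole at tool (44.7, 0.75). I'll aim the TCP at (635.6, -226.1) with yaw -24.5.

```bash
python3 -m crank '{"slide":[[-0.0004,0.045,0],[-0.0004,0.045,0],[-0.0004,0.045,0],[-0.0004,0.045,0],[-0.0004,0.045,0],[-0.0004,0.045,0],[-0.0004,0.045,0],[-0.0004,0.045,0]],"twist":[0,0,0,0,0,0,0,0]}'
python3 -m crank '{"slide":[[-0.0004,0.045,0],[-0.0004,0.0385,0],[0,0,0],[0,0,0],[0,0,0],[0,0,0]],"twist":[0,0,0.14,0.14,0.107,0]}'
python3 -c "
from h import *
go(635.6,-226.1,126,-24.5)"
```

```text
time: 6.8
tool_pos: [637.3, -144.4, 124.2]
tcp_rot: [-179.9, 0.3, -2.3]
ft_force: [1.2, -1.1, -1.6]
finger_gap: 58.2
time: 7.4
tool_pos: [633.6, -226.1, 124.2]
tcp_rot: [180.0, 0.3, -24.6]
ft_force: [-0.2, -1.0, -2.1]
finger_gap: 58.6
now [ 633.6 -226.1  124.2] [180.     0.29 -24.6 ] slide [ 0.0018 -0.0008 -0.0018] n 0.1 twist -0.0017 t 7.4
```

```bash
python3 -m crank '{"slide":[[0,0,0],[0,0,0]],"twist":[0,0]}'
python3 -c "
from h import *
s=snap('wrist','w6');go(635.6,-226.1,126,-24.5)"
```

```text
time: 7.6
tool_pos: [634.8, -226.2, 126.1]
tcp_rot: [-180.0, 0.1, -24.3]
ft_force: [0.5, 0.4, -1.6]
finger_gap: 58.5
now [ 635.  -226.3  126.5] [ 1.800e+02  7.000e-02 -2.435e+01] slide [ 0.0005 -0.0004  0.0005] n 0.0 twist 0.0027 t 7.65
```

View pics/w6.png

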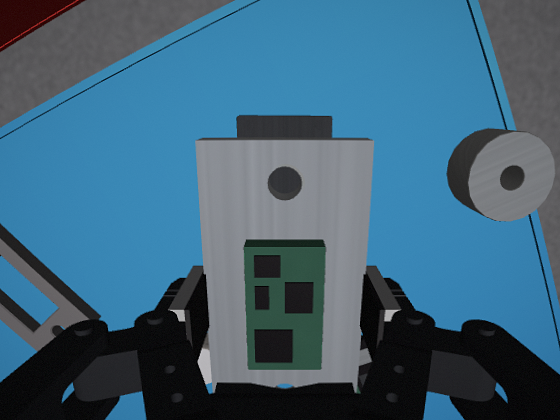

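```bash
python3 -m crank '{"slide":[[0.0005,-0.0004,0],[0,0,0.03],[0,0,0.02],[0,0,0],[0,0,0],[0,0,0]],"twist":[0.003,0,0,0,0,0]}'
python3 -c "
from h import *
s=snap('wrist','w7');go(635.6,-226.1,75,-24.5)
im=s['img'][120:220,190:380]; cv2.imwrite('pics/c7.png',cv2.resize(im,None,fx=4.2,fy=4.2)[:,:,::-1])
q=[635-.9096*0,0]
import math
for sg in (1,-1):
  X=[635+sg*45*math.cos(math.radians(-24.5)),-226.7+sg*45*math.sin(math.radians(-24.5)),69]; print(proj(s,[X]))
"
```

```text
time: 8.25
tool_pos: [637.1, -226.9, 79.2]
tcp_rot: [-180.0, -0.1, -24.6]
ft_force: [-0.1, 0.1, -1.7]
finger_gap: 58.2
now [ 637.2 -226.9   79.4] [-180.     -0.18  -24.64] slide [-0.0018 -0.0001  0.0044] n 0.1 twist -0.0024 t 8.3
[[284.10861216 175.13310179]]
[[284.71398217 358.76912599]]
```

View pics/c7.png

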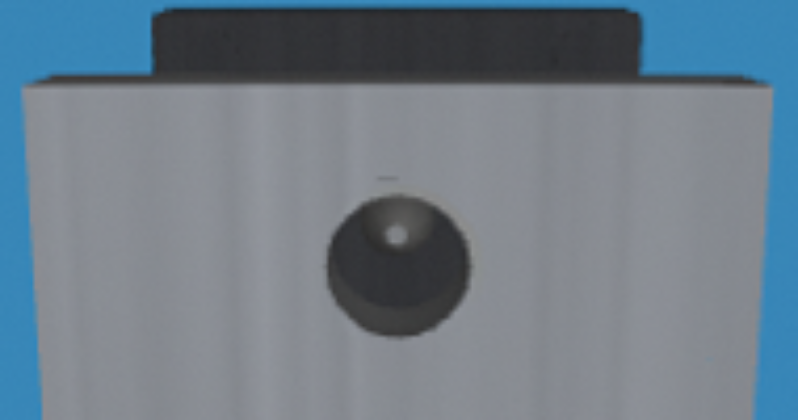

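The pin tip shows through the front hole at pixel (284,176), against (284,175) predicted, so it's aligned. Lowering.

```bash
python3 -m crank '{"slide":[[0,0,0.01],[0,0,0.01],[0,0,0.01],[0,0,0]],"twist":[0,0,0,0]}'
python3 -m crank '{"slide":[[0,0,0.01],[0,0,0.01],[0,0,0.008],[0,0,0]],"twist":[0,0,0,0]}'
python3 -c "
from h import *
go(635.6,-226.1,11,-24.5)
s=snap('wrist','w8')"
```

```text
time: 8.7
tool_pos: [634.1, -225.6, 44.2]
tcp_rot: [180.0, 0.3, -24.6]
ft_force: [0.3, 1.1, -2.6]
finger_gap: 58.4
time: 9.1
tool_pos: [634.6, -225.9, 17.0]
tcp_rot: [180.0, 0.2, -24.6]
ft_force: [0.6, -0.2, -1.8]
finger_gap: 58.2
now [ 634.6 -225.9   17. ] [180.     0.19 -24.65] slide [ 0.001  -0.0002  0.006 ] n 0.1 twist -0.0026 t 9.1
```

View pics/w8.png

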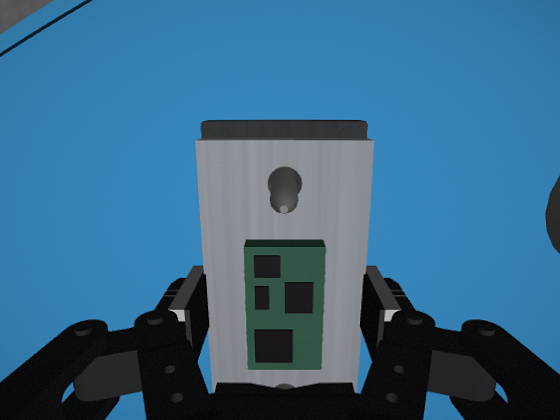

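Both pins are through, with no side load. Going down in small steps until contact.

```bash
python3 -m crank '{"slide":[[0,0,0.003],[0,0,0.001],[0,0,0]],"twist":[0,0,0]}'
python3 -m crank '{"slide":[[0,0,0.001],[0,0,0],[0,0,0]],"twist":[0,0,0]}'
```

```text
time: 9.45
tool_pos: [636.1, -226.5, 15.5]
tcp_rot: [-180.0, -0.0, -24.6]
ft_force: [-0.6, -1.7, -1.3]
finger_gap: 58.0
time: 9.75
tool_pos: [636.0, -226.5, 14.4]
tcp_rot: [-180.0, -0.0, -24.7]
ft_force: [-0.0, 0.3, -1.9]
finger_gap: 58.5
```

```bash
python3 -m crank '{"slide":[[0,0,0.0015],[0,0,0],[0,0,0]],"twist":[0,0,0]}'
python3 -m crank '{"slide":[[0,0,0.0015],[0,0,0],[0,0,0]],"twist":[0,0,0]}'
```

```text
time: 10.05
tool_pos: [635.9, -226.4, 12.7]
tcp_rot: [-180.0, 0.0, -24.6]
ft_force: [-0.1, -0.7, -1.9]
finger_gap: 58.3
time: 10.35
tool_pos: [635.9, -226.4, 11.2]
tcp_rot: [180.0, 0.0, -24.7]
ft_force: [0.2, -1.0, -1.0]
finger_gap: 58.2
```

```bash
python3 -m crank '{"slide":[[0,0,0.0015],[0,0,0],[0,0,0]],"twist":[0,0,0]}'
python3 -c "
from h import *
s=snap('wrist','w9')"
```

```text
time: 10.65
tool_pos: [636.2, -226.6, 10.5]
tcp_rot: [180.0, -0.0, -24.6]
ft_force: [-2.4, 1.2, 4.9]
finger_gap: 58.6
```

View pics/w9.png

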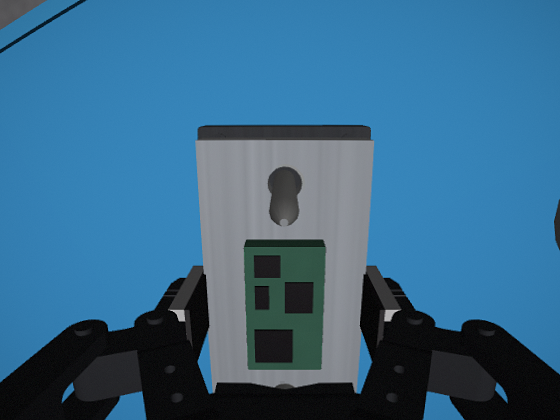

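Contact at TCP z≈10.5, so it's seated. Release and rise.

```bash
python3 -m crank '{"slide":[[0,0,0],[0,0,0],[0,0,0],[0,0,0],[0,0,-0.01],[0,0,-0.03],[0,0,-0.045],[0,0,-0.045]],"twist":[0,0,0,0,0,0,0,0]}' 0
python3 -m crank '{"slide":[[0,0,-0.045],[0,0,-0.045],[0,0,0]],"twist":[0,0,0]}'
python3 -c "
from h import *
s=snap('wrist','w10');go(641,-11,230,17.4)"
```

```text
time: 11.5
tool_pos: [635.4, -226.2, 141.1]
tcp_rot: [180.0, 0.1, -24.6]
ft_force: [1.5, 0.1, -0.1]
finger_gap: 85.5
time: 11.8
tool_pos: [639.6, -228.0, 240.9]
tcp_rot: [-180.0, -0.9, -24.6]
ft_force: [1.3, -0.1, 0.7]
finger_gap: 85.4
now [ 638.5 -227.5  236.7] [-179.99   -0.59  -24.65] slide [-0.0881 -0.1979  0.0058] n 4.3 twist -0.7339 t 11.85
```

View pics/w10.png

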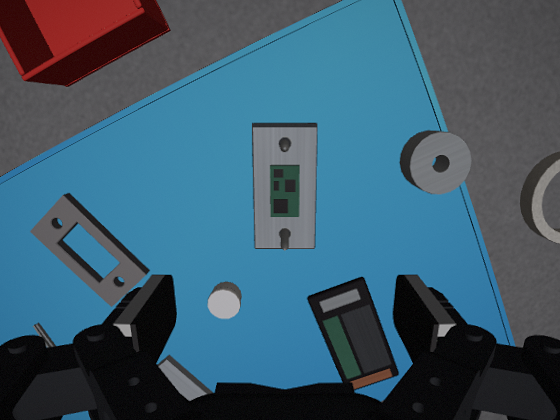

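The carrier sits square on the block at (285,185), with both pins through their holes at (285,143) and (284,235). Next, the spacer.

```bash
python3 -m crank '{"slide":[[-0.018,-0.0396,0],[-0.018,-0.0396,0],[-0.0174,-0.0396,0],[-0.0174,-0.0396,0],[-0.0173,-0.0395,0],[0,0,0],[0,0,0],[0,0,0]],"twist":[0,0,0,0,0,-0.147,-0.147,-0.147]}'
python3 -m crank '{"slide":[[0,0,0.0],[0,0,0],[0,0,0],[0,0,0]],"twist":[-0.147,-0.146,0,0]}'
python3 -c "
from h import *
s=snap('wrist','w11');go(641,-11,230,17.4)"
```

```text
time: 12.65
tool_pos: [637.7, -9.0, 228.7]
tcp_rot: [-180.0, 0.1, 1.0]
ft_force: [-0.2, 0.9, -0.9]
finger_gap: 85.4
time: 13.05
tool_pos: [638.0, -9.8, 229.1]
tcp_rot: [-180.0, 0.1, 17.2]
ft_force: [-0.1, -0.1, -0.2]
finger_gap: 85.0
now [638.1  -9.9 229.3] [-1.7998e+02  5.0000e-02  1.7160e+01] slide [ 0.0024  0.0019 -0.0008] n 0.1 twist -0.0042 t 13.1
```

View pics/w11.png

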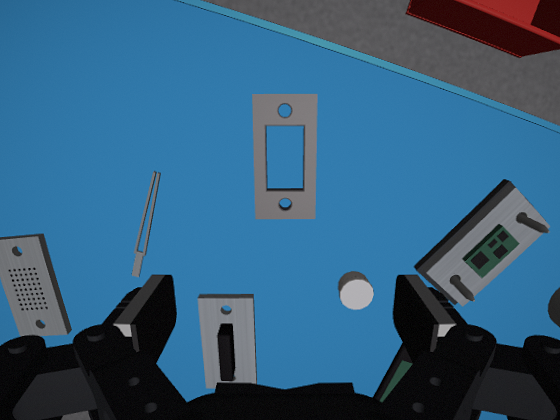

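The spacer with its open window is at (285,156), with holes at (285,110) and (285,203). The seated carrier is visible on the right at (483,245).

```bash
python3 -c "
from h import *
meas('w11',(240,80,330,235),15)
go(657,-5,0,17.2)"
```

```text
rect 659.9 -3.8 size 119.2 60.2 yaw 17.41
 hole px [284.7 202.7] [278 197] [291 208] top [618.2 -16.7  15. ]
 hole px [284.5 156.5] [265 125] [304 189] top [661.6  -3.1  15. ]
 hole px [284.5 110. ] [277 103] [291 117] top [702.8   9.6  15. ]
now [638.1  -9.9 229.3] [-1.7998e+02  5.0000e-02  1.7160e+01] slide [0.0197 0.001  0.2292] n 4.6 twist -0.0007 t 13.1
```

```bash
python3 -c "
from h import *
go(660,-3.8,-2,17.35)"
python3 -m crank '{"slide":[[0.0226,0.0006,0],[0,0,0.045],[0,0,0.045],[0,0,0.045],[0,0,0.045],[0,0,0.02],[0,0,0.01],[0,0,0]],"twist":[-0.003,0,0,0,0,0,0,0]}'
python3 -m crank '{"slide":[[0,0,0.010],[0,0,0.010],[0,0,0],[0,0,0]],"twist":[0,0,0,0]}'
python3 -c "
from h import *
go(660,-3.8,-2,17.35)"
```

```text
now [638.1  -9.9 229.3] [-1.7998e+02  5.0000e-02  1.7160e+01] slide [0.0229 0.0007 0.2312] n 4.6 twist -0.0033 t 13.1
time: 13.9
tool_pos: [659.1, -3.6, 18.2]
tcp_rot: [-179.9, 0.1, 17.5]
ft_force: [0.8, -0.6, 0.2]
finger_gap: 85.5
time: 14.3
tool_pos: [660.2, -3.6, -0.0]
tcp_rot: [180.0, -0.0, 17.6]
ft_force: [0.3, -1.1, -0.3]
finger_gap: 85.3
now [660.2  -3.6  -0. ] [180.    -0.    17.57] slide [-0.0003  0.0001  0.002 ] n 0.0 twist 0.0038 t 14.3
```

```bash
python3 -m crank '{"slide":[[0,0,0.002],[0,0,0],[0,0,0],[0,0,0],[0,0,0],[0,0,0]],"twist":[0.003,0,0,0,0,0]}' 1 60
python3 -m crank '{"slide":[[0,0,-0.01],[0,0,-0.03],[0,0,-0.045],[0,0,-0.045],[0,0,0],[0,0,0],[0,0,0]],"twist":[0,0,0,0,0,0,0]}'
python3 -c "
from h import *
s=snap('wrist','w12');go(635.3,-226.4,126,-24.5)
im=s['img'][120:220,190:380]; cv2.imwrite('pics/c12.png',cv2.resize(im,None,fx=4.2,fy=4.2)[:,:,::-1])"
```

```text
time: 14.9
tool_pos: [660.8, -3.7, -1.4]
tcp_rot: [180.0, -0.1, 17.4]
ft_force: [0.2, 0.1, 5.7]
finger_gap: 58.4
time: 15.6
tool_pos: [658.9, -3.6, 126.1]
tcp_rot: [-179.9, 0.2, 17.4]
ft_force: [-0.0, -0.7, -1.9]
finger_gap: 58.3
now [658.6  -3.5 125.4] [-179.91    0.21   17.41] slide [-0.0889  0.2057 -0.0006] n 4.5 twist 0.7314 t 15.65
```

View pics/c12.png

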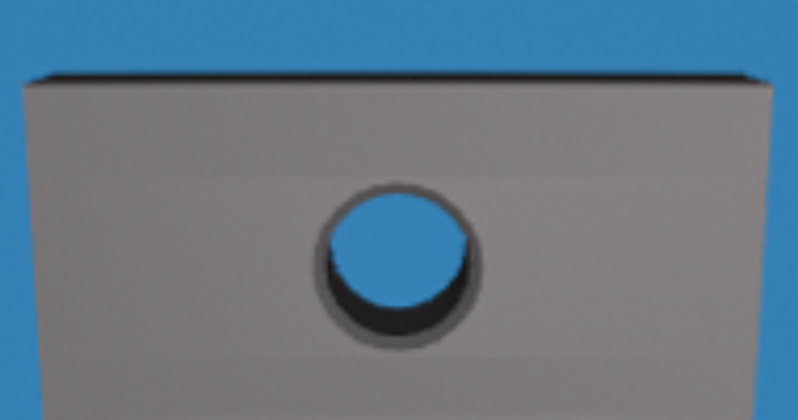

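View pics/w12.png

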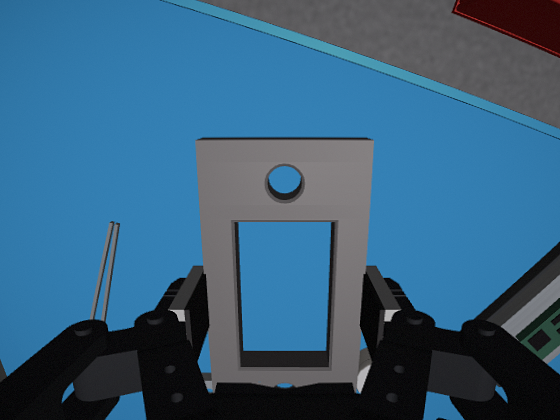

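The held spacer shows at the same pixels as the carrier did, with its hole at (285,184). I'll carry it to the same target.

```bash
python3 -m crank '{"slide":[[-0.0178,0.0411,0],[-0.0178,0.0411,0],[-0.0178,0.0411,0],[-0.0178,0.0411,0],[-0.0178,0.0411,0],[0,0,0],[0,0,0],[0,0,0]],"twist":[0,0,0,0,0,0.146,0.146,0.146]}'
python3 -m crank '{"slide":[[0,0,0],[0,0,0],[0,0,0],[0,0,0],[0,0,0],[0,0,0]],"twist":[0.146,0.146,0,0,0,0]}'
python3 -c "
from h import *
s=snap('wrist','w13');go(635.6,-226.2,125,-24.5)"
```

```text
time: 16.45
tool_pos: [635.1, -226.5, 125.0]
tcp_rot: [-179.9, 0.2, -8.1]
ft_force: [0.4, -0.0, 0.4]
finger_gap: 58.3
time: 17.05
tool_pos: [636.5, -226.3, 127.4]
tcp_rot: [180.0, 0.0, -24.3]
ft_force: [0.6, -0.2, -1.1]
finger_gap: 58.6
now [ 636.6 -226.3  127.6] [ 1.800e+02  2.000e-02 -2.432e+01] slide [-0.001   0.0004  0.0026] n 0.1 twist 0.0031 t 17.1
```

```bash
python3 -m crank '{"slide":[[-0.0005,0.0003,0],[0,0,0.03],[0,0,0.02],[0,0,0],[0,0,0],[0,0,0],[0,0,0]],"twist":[0.003,0,0,0,0,0,0]}'
python3 -c "
from h import *
import math
s=snap('wrist','w14');go(635.6,-226.2,75,-24.5)
im=s['img'][120:220,190:380]; cv2.imwrite('pics/c14.png',cv2.resize(im,None,fx=4.2,fy=4.2)[:,:,::-1])
for sg in (1,-1):
  X=[635+sg*45*math.cos(math.radians(-24.5)),-226.7+sg*45*math.sin(math.radians(-24.5)),69]; print(proj(s,[X]))
"
```

```text
time: 17.8
tool_pos: [637.3, -226.9, 79.8]
tcp_rot: [-180.0, -0.2, -24.6]
ft_force: [-0.5, -0.5, -0.5]
finger_gap: 58.3
now [ 637.1 -226.9   79.5] [-1.800e+02 -1.500e-01 -2.459e+01] slide [-0.0017  0.      0.0045] n 0.1 twist -0.0015 t 17.85
[[284.30490554 175.45848103]]
[[284.73057389 358.41692634]]
```

View pics/c14.png

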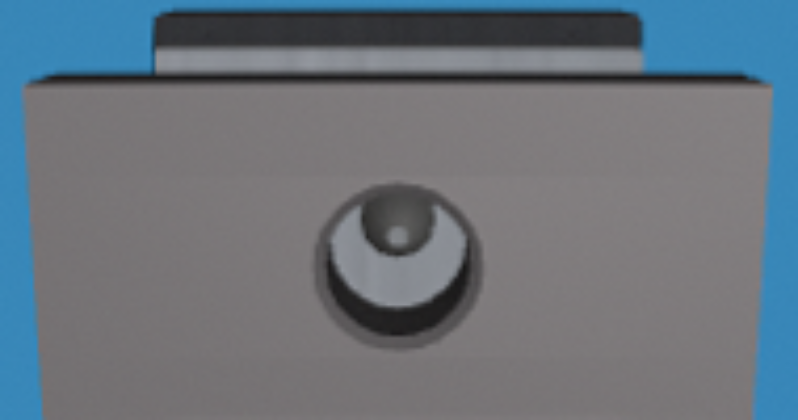

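The pin tip is at (284,176), the same as for the carrier. Lowering.

```bash
python3 -m crank '{"slide":[[0,0,0.01],[0,0,0.01],[0,0,0.01],[0,0,0.01],[0,0,0.006],[0,0,0],[0,0,0]],"twist":[0,0,0,0,0,0,0]}'
python3 -m crank '{"slide":[[0,0,0.002],[0,0,0],[0,0,0]],"twist":[0,0,0]}'
python3 -m crank '{"slide":[[0,0,0.0015],[0,0,0],[0,0,0]],"twist":[0,0,0]}'
```

```text
time: 18.55
tool_pos: [636.1, -226.4, 31.6]
tcp_rot: [180.0, 0.0, -24.6]
ft_force: [0.8, -1.0, -1.4]
finger_gap: 58.4
time: 18.85
tool_pos: [636.4, -226.5, 30.2]
tcp_rot: [-180.0, -0.0, -24.6]
ft_force: [0.3, -0.4, -0.9]
finger_gap: 58.5
time: 19.15
tool_pos: [636.1, -226.4, 28.2]
tcp_rot: [180.0, 0.0, -24.6]
ft_force: [-0.3, -0.4, -0.3]
finger_gap: 58.1
```

```bash
python3 -m crank '{"slide":[[0,0,0.003],[0,0,0],[0,0,0]],"twist":[0,0,0]}'
python3 -m crank '{"slide":[[0,0,0.0015],[0,0,0],[0,0,0]],"twist":[0,0,0]}'
python3 -m crank '{"slide":[[0,0,0.001],[0,0,0],[0,0,0]],"twist":[0,0,0]}'
```

```text
time: 19.45
tool_pos: [636.0, -226.3, 25.0]
tcp_rot: [180.0, 0.0, -24.6]
ft_force: [0.2, 0.2, -0.8]
finger_gap: 58.3
time: 19.75
tool_pos: [636.1, -226.4, 23.7]
tcp_rot: [-180.0, 0.0, -24.6]
ft_force: [0.3, 0.5, -1.8]
finger_gap: 58.5
time: 20.05
tool_pos: [636.1, -226.4, 22.7]
tcp_rot: [-180.0, 0.0, -24.6]
ft_force: [-0.7, -0.6, -0.5]
finger_gap: 58.4
```

```bash
python3 -m crank '{"slide":[[0,0,0.001],[0,0,0],[0,0,0]],"twist":[0,0,0]}'
python3 -c "
from h import *
s=snap('wrist','w15')"
```

```text
time: 20.35
tool_pos: [636.4, -226.5, 22.6]
tcp_rot: [-180.0, -0.0, -24.6]
ft_force: [-4.1, 1.6, 5.4]
finger_gap: 58.2
```

View pics/w15.png

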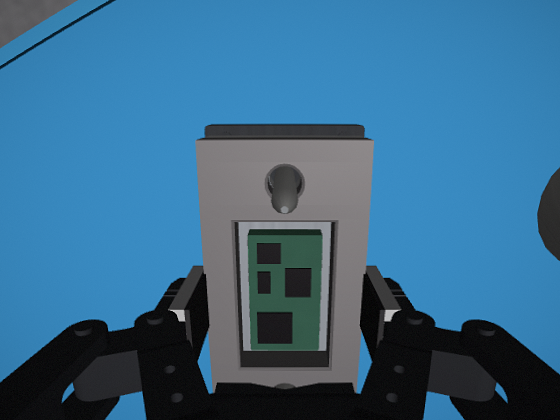

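The spacer is seated around the board: contact at TCP z=22.6, 12 mm above the carrier's. Release, then on to the stencil.

```bash
python3 -m crank '{"slide":[[0,0,0],[0,0,0],[0,0,0],[0,0,0],[0,0,-0.01],[0,0,-0.03],[0,0,-0.045],[0,0,-0.045]],"twist":[0,0,0,0,0,0,0,0]}' 0
python3 -m crank '{"slide":[[0,0,-0.045],[0,0,-0.035],[0,0,0],[0,0,0]],"twist":[0,0,0,0]}'
python3 -c "
from h import *
s=snap('wrist','w16');go(422,217,230,22.4)"
```

```text
time: 21.2
tool_pos: [635.5, -226.1, 153.1]
tcp_rot: [180.0, 0.1, -24.6]
ft_force: [1.2, -0.4, -0.4]
finger_gap: 85.1
time: 21.6
tool_pos: [636.9, -226.8, 234.1]
tcp_rot: [-180.0, -0.2, -24.6]
ft_force: [-0.9, -0.6, 0.2]
finger_gap: 85.4
now [ 636.  -226.4  231.8] [ 1.800e+02 -1.000e-02 -2.459e+01] slide [-0.3791 -0.3141  0.0018] n 9.8 twist -0.8202 t 21.65
```

View pics/w16.png

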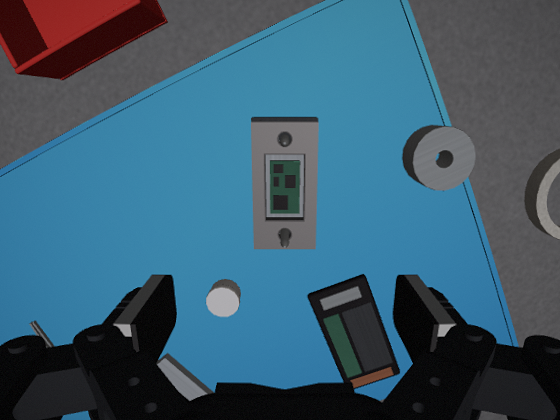

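The spacer sits flat on the carrier with both pins through, at (285,138) and (285,237). Next, the stencil.

```bash
python3 -m crank '{"slide":[[-0.0316,-0.0262,0],[-0.0316,-0.0262,0],[-0.0316,-0.0262,0],[-0.0316,-0.0262,0],[-0.0316,-0.0262,0],[-0.0316,-0.0262,0],[-0.0316,-0.0262,0],[-0.0316,-0.0262,0]],"twist":[0,0,0,0,0,0,0,0]}'
python3 -m crank '{"slide":[[-0.0316,-0.0262,0],[-0.0316,-0.0262,0],[-0.0316,-0.0262,0],[-0.0316,-0.0262,0],[0,0,0],[0,0,0],[0,0,0],[0,0,0]],"twist":[0,0,0,0,-0.145,-0.145,-0.145,-0.145]}'
python3 -m crank '{"slide":[[0,0,0],[0,0,0],[0,0,0],[0,0,0]],"twist":[-0.145,-0.095,0,0]}'
python3 -c "
from h import *
s=snap('wrist','w17');go(422,217,230,22.4)"
```

```text
time: 22.45
tool_pos: [491.3, 70.6, 229.6]
tcp_rot: [179.9, 0.2, -24.6]
ft_force: [0.8, 0.9, 0.5]
finger_gap: 85.7
time: 23.25
tool_pos: [420.9, 217.0, 229.6]
tcp_rot: [180.0, 0.2, 9.0]
ft_force: [0.1, -0.0, -0.3]
finger_gap: 85.8
time: 23.65
tool_pos: [421.4, 217.0, 230.4]
tcp_rot: [-180.0, 0.1, 22.2]
ft_force: [0.9, -0.2, -0.4]
finger_gap: 85.4
now [421.6 217.1 230.7] [-1.800e+02  1.100e-01  2.223e+01] slide [0.0003 0.0002 0.0007] n 0.0 twist -0.0029 t 23.7
```

View pics/w17.png

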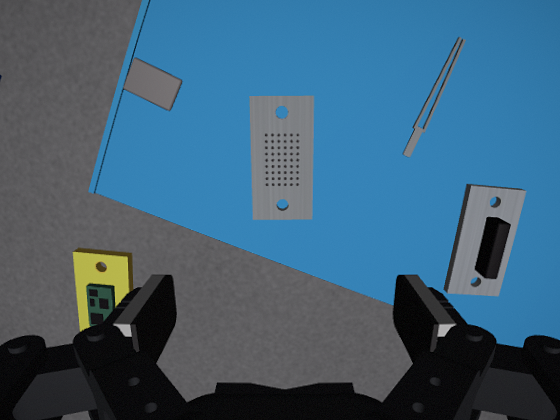

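The stencil with its dot grid is at (281,157), with holes at (281,112) and (282,204). The yellow look-alike is at (103,290). I'll measure the stencil and check clearance.

```bash
python3 -c "
from h import *
meas('w17',(235,80,330,235),13)
s=load('w17'); print(onz(s,[(132,252)],12))
go(440.3,224.4,-2,22.3)"
```

```text
rect 439.6 226.6 size 119.5 60.2 yaw 22.42
 hole px [282.2 203.6] [276 198] [288 209] top [399.3 209.8  13. ]
 hole px [281.5 111.9] [275 105] [288 119] top [481.3 243.8  13. ]
 holes centre [440.3 226.8  13. ] dist 88.7 yaw 22.5
[[290.73345887 336.57891186  12.        ]]
now [421.6 217.1 230.7] [-1.800e+02  1.100e-01  2.223e+01] slide [0.0205 0.0003 0.2327] n 4.7 twist -0.0012 t 23.7
```

```bash
python3 -c "
from h import *
go(439.8,226.7,-2,22.45)"
```

```text
now [421.6 217.1 230.7] [-1.800e+02  1.100e-01  2.223e+01] slide [ 0.0209 -0.002   0.2327] n 4.7 twist -0.0038 t 23.7
```

```bash
python3 -m crank '{"slide":[[0.0209,-0.002,0],[0,0,0.045],[0,0,0.045],[0,0,0.045],[0,0,0.045],[0,0,0.02],[0,0,0.01],[0,0,0]],"twist":[-0.004,0,0,0,0,0,0,0]}'
python3 -m crank '{"slide":[[0,0,0.010],[0,0,0.010],[0,0,0],[0,0,0]],"twist":[0,0,0,0]}'
python3 -c "
from h import *
go(439.8,226.7,-2,22.45)"
```

```text
time: 24.5
tool_pos: [439.6, 226.6, 20.5]
tcp_rot: [-180.0, 0.2, 22.6]
ft_force: [-0.7, 0.1, 0.1]
finger_gap: 84.9
time: 24.9
tool_pos: [440.8, 227.1, 2.0]
tcp_rot: [-180.0, -0.0, 22.6]
ft_force: [-0.1, -0.2, -0.3]
finger_gap: 85.3
now [440.8 227.1   2. ] [-180.     -0.     22.61] slide [-0.0011 -0.      0.004 ] n 0.1 twist 0.0029 t 24.9
```

```bash
python3 -m crank '{"slide":[[-0.0008,0,0.004],[0,0,0],[0,0,0],[0,0,0],[0,0,0],[0,0,0]],"twist":[0.002,0,0,0,0,0]}' 1 60
python3 -m crank '{"slide":[[0,0,-0.01],[0,0,-0.03],[0,0,-0.045],[0,0,-0.045],[0,0,0],[0,0,0],[0,0,0]],"twist":[0,0,0,0,0,0,0]}'
python3 -c "
from h import *
s=snap('wrist','w18');go(635.6,-226.2,126,-24.5)
im=s['img'][120:220,190:380]; cv2.imwrite('pics/c18.png',cv2.resize(im,None,fx=4.2,fy=4.2)[:,:,::-1])"
```

```text
time: 25.5
tool_pos: [440.6, 227.0, -1.5]
tcp_rot: [-180.0, -0.1, 22.5]
ft_force: [-1.5, -0.9, 6.7]
finger_gap: 58.0
time: 26.2
tool_pos: [438.9, 226.3, 126.4]
tcp_rot: [-180.0, 0.1, 22.5]
ft_force: [-0.1, -0.7, -2.3]
finger_gap: 58.1
now [438.6 226.2 125.9] [-180.     0.2   22.5] slide [ 8.800e-03  4.934e-01 -2.000e-04] n 9.9 twist 0.8204 t 26.25
```

View pics/c18.png

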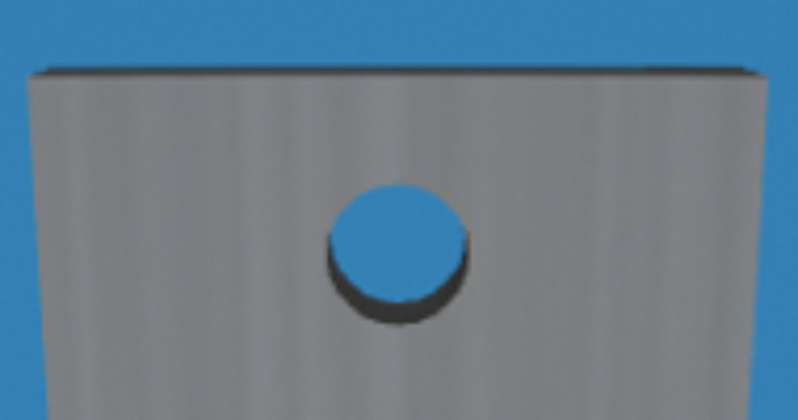

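View pics/w18.png

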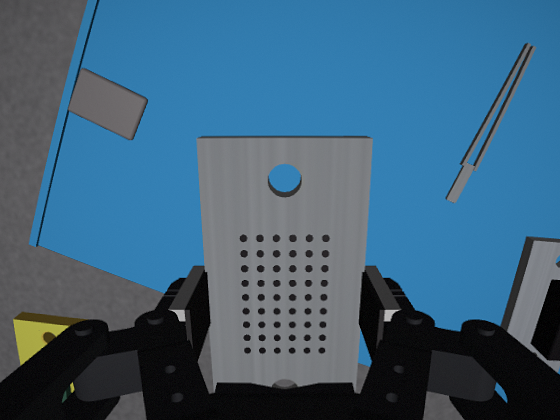

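```bash
python3 -c "
from h import *
f=held('w18',-13.7);print(f([(284.9,180.4),(196.9,138.2),(372.5,138.2)]).round(1))
f=held('w12',-15.7);print(f([(284.9,183.4),(196.0,140.3),(373.5,140.3)]).round(1))
"
```

```text
[[ 44.9   0.6 -13.7]
 [ 59.7 -29.5 -13.7]
 [ 59.6  30.7 -13.7]]
[[ 44.3   0.7 -15.7]
 [ 59.2 -29.4 -15.7]
 [ 59.1  30.6 -15.7]]
```

```bash
python3 -m crank '{"slide":[[0.0008,0.0448,0],[0.0008,0.0448,0],[0.0008,0.0448,0],[0.0008,0.0448,0],[0.0008,0.0448,0],[0.0008,0.0448,0],[0.0008,0.0448,0],[0.0008,0.0448,0]],"twist":[0,0,0,0,0,0,0,0]}'
python3 -m crank '{"slide":[[0.0005,0.0448,0],[0.0005,0.0448,0],[0.0005,0.0448,0],[0,0,0],[0,0,0],[0,0,0],[0,0,0],[0,0,0]],"twist":[0,0,0,0.145,0.145,0.145,0.145,0.145]}'
python3 -m crank '{"slide":[[0,0,0],[0,0,0],[0,0,0],[0,0,0],[0,0,0]],"twist":[0.095,0,0,0,0]}'
python3 -c "
from h import *
go(635.3,-226.1,125,-24.5)"
```

```text
time: 27.05
tool_pos: [582.2, -103.4, 125.3]
tcp_rot: [-179.9, 0.2, 22.5]
ft_force: [0.6, 0.2, -1.2]
finger_gap: 58.1
time: 27.85
tool_pos: [634.5, -225.0, 124.8]
tcp_rot: [-180.0, 0.3, -19.4]
ft_force: [-0.8, -0.4, -1.4]
finger_gap: 58.1
time: 28.35
tool_pos: [635.8, -225.4, 127.4]
tcp_rot: [-180.0, 0.0, -24.4]
ft_force: [-0.2, 0.4, -1.9]
finger_gap: 57.9
now [ 635.8 -225.4  127.4] [-1.80e+02  3.00e-02 -2.44e+01] slide [-0.0001  0.0008  0.0024] n 0.1 twist 0.0018 t 28.35
```

```bash
python3 -m crank '{"slide":[[0,0.0008,0],[0,0,0.03],[0,0,0.02],[0,0,0],[0,0,0],[0,0,0],[0,0,0]],"twist":[0.002,0,0,0,0,0,0]}'
python3 -c "
from h import *
import math
s=snap('wrist','w19');go(635.3,-226.1,75,-24.5)
im=s['img'][120:220,190:380]; cv2.imwrite('pics/c19.png',cv2.resize(im,None,fx=4.2,fy=4.2)[:,:,::-1])
for sg in (1,-1):
  X=[635+sg*45*math.cos(math.radians(-24.5)),-226.7+sg*45*math.sin(math.radians(-24.5)),69]; print(proj(s,[X]))
"
```

```text
time: 29.05
tool_pos: [636.8, -226.8, 79.8]
tcp_rot: [-180.0, -0.2, -24.6]
ft_force: [-0.7, -1.2, -1.8]
finger_gap: 58.1
now [ 636.6 -226.7   79.6] [-1.800e+02 -1.500e-01 -2.459e+01] slide [-0.0014  0.      0.0046] n 0.1 twist -0.0015 t 29.1
[[284.15780761 174.12961438]]
[[284.62176963 357.46898567]]
```

View pics/c19.png

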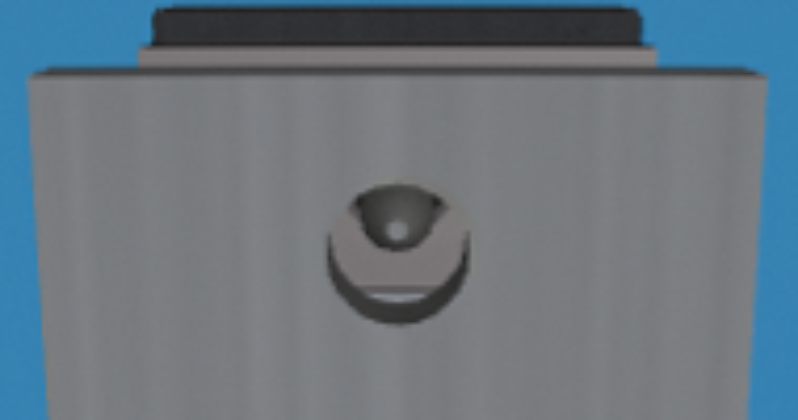

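The pin is in the hole, with its tip at (284,175) against (284,174) predicted. Lowering.

```bash
python3 -m crank '{"slide":[[0,0,0.01],[0,0,0.01],[0,0,0.01],[0,0,0.006],[0,0,0],[0,0,0]],"twist":[0,0,0,0,0,0]}'
python3 -m crank '{"slide":[[0,0,0.003],[0,0,0],[0,0,0]],"twist":[0,0,0]}'
python3 -m crank '{"slide":[[0,0,0.002],[0,0,0],[0,0,0]],"twist":[0,0,0]}'
```

```text
time: 29.7
tool_pos: [635.4, -226.1, 41.4]
tcp_rot: [-180.0, 0.0, -24.6]
ft_force: [0.1, -0.1, -1.3]
finger_gap: 58.2
time: 30.0
tool_pos: [635.7, -226.3, 39.0]
tcp_rot: [180.0, -0.0, -24.6]
ft_force: [-0.5, -0.8, -2.0]
finger_gap: 58.1
time: 30.3
tool_pos: [635.5, -226.2, 36.7]
tcp_rot: [-180.0, 0.0, -24.6]
ft_force: [0.6, -0.1, -2.2]
finger_gap: 58.0
```

```bash
python3 -m crank '{"slide":[[0,0,0.0012],[0,0,0],[0,0,0]],"twist":[0,0,0]}'
python3 -m crank '{"slide":[[0,0,0.001],[0,0,0],[0,0,0]],"twist":[0,0,0]}'
```

```text
time: 30.6
tool_pos: [635.6, -226.2, 35.5]
tcp_rot: [-180.0, 0.0, -24.6]
ft_force: [-0.1, -0.3, -1.6]
finger_gap: 58.2
time: 30.9
tool_pos: [635.7, -226.2, 34.6]
tcp_rot: [-180.0, -0.0, -24.6]
ft_force: [0.1, -0.5, -0.1]
finger_gap: 58.2
```

```bash
python3 -m crank '{"slide":[[0,0,0.0007],[0,0,0],[0,0,0]],"twist":[0,0,0]}'
python3 -c "
from h import *
s=snap('wrist','w20')"
```

```text
time: 31.2
tool_pos: [635.8, -226.3, 34.5]
tcp_rot: [180.0, -0.0, -24.6]
ft_force: [-1.7, 1.5, 5.0]
finger_gap: 58.1
```

View pics/w20.png

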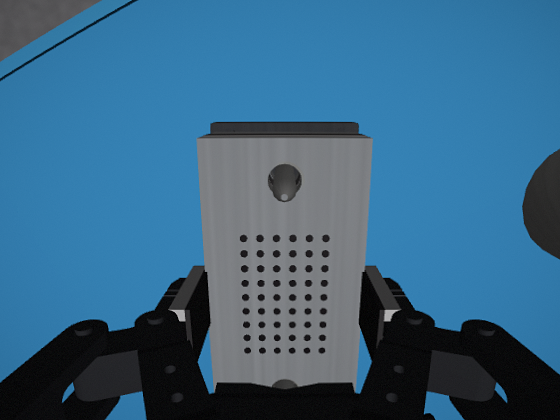

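Contact at TCP z=34.5, again 12 mm higher as expected. Release, then the cover at (441,-6), yaw 17.5.

```bash
python3 -m crank '{"slide":[[0,0,0],[0,0,0],[0,0,0],[0,0,0],[0,0,-0.01],[0,0,-0.03],[0,0,-0.045],[0,0,-0.045]],"twist":[0,0,0,0,0,0,0,0]}' 0
python3 -m crank '{"slide":[[0,0,-0.045],[0,0,-0.025],[0,0,0],[0,0,0]],"twist":[0,0,0,0]}'
python3 -c "
from h import *
s=snap('wrist','w21');go(421,-12,230,17.5)"
```

```text
time: 32.05
tool_pos: [635.0, -225.9, 165.3]
tcp_rot: [180.0, 0.1, -24.6]
ft_force: [0.8, 0.5, -0.2]
finger_gap: 85.4
time: 32.45
tool_pos: [636.1, -226.4, 235.4]
tcp_rot: [-180.0, -0.1, -24.6]
ft_force: [-0.6, -0.9, -1.1]
finger_gap: 85.4
now [ 635.3 -226.1  233.4] [ 1.800e+02  4.000e-02 -2.459e+01] slide [-0.2839 -0.1055  0.0036] n 6.1 twist -0.7346 t 32.5
```

View pics/w21.png

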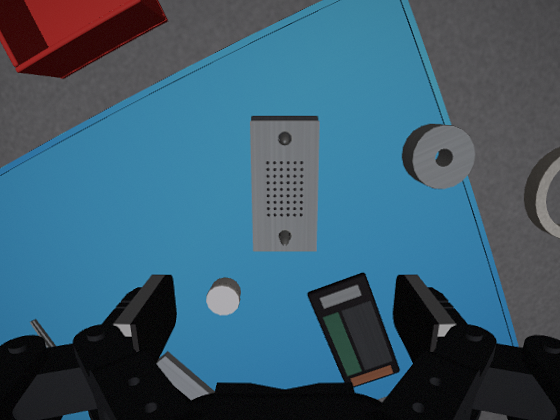

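The stencil lies flat and square, with pins at (285,138) and (285,237), and the phone hasn't moved. Now the cover.

```bash
python3 -m crank '{"slide":[[-0.0406,-0.0151,0],[-0.0406,-0.0151,0],[-0.0406,-0.0151,0],[-0.0406,-0.0151,0],[-0.0406,-0.0151,0],[-0.0406,-0.0151,0],[-0.0404,-0.0149,0],[0,0,0]],"twist":[0,0,0,0,0,0,0,-0.147]}'
python3 -m crank '{"slide":[[0,0,0],[0,0,0],[0,0,0],[0,0,0],[0,0,0],[0,0,0],[0,0,0]],"twist":[-0.147,-0.147,-0.147,-0.147,0,0,0]}'
python3 -c "
from h import *
s=snap('wrist','w22');go(421,-12,230,17.5)"
```

```text
time: 33.3
tool_pos: [417.4, -9.2, 231.6]
tcp_rot: [-180.0, 0.3, -16.1]
ft_force: [1.0, -1.0, -0.0]
finger_gap: 85.6
time: 34.0
tool_pos: [420.9, -12.0, 233.2]
tcp_rot: [-180.0, 0.1, 17.3]
ft_force: [-0.3, 1.0, 0.3]
finger_gap: 85.4
now [421.  -12.1 233.4] [-1.7998e+02  5.0000e-02  1.7360e+01] slide [ 0.     -0.0001  0.0034] n 0.1 twist -0.0025 t 34.05
```

View pics/w22.png

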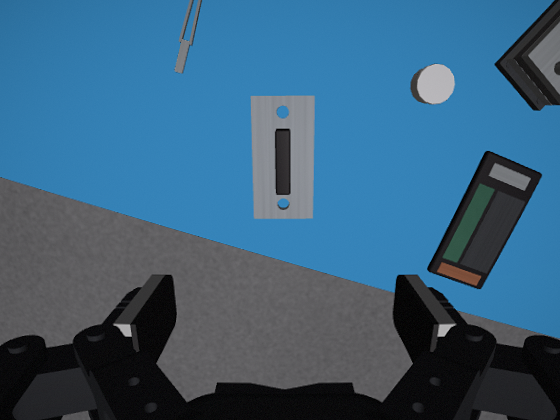

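The cover, with its black handle, is at (282,157), with holes at (282,112) and (283,204).

```bash
python3 -c "
from h import *
meas('w22',(240,80,330,235),13)
go(440.5,-5.5,-2,17.5)"
```

```text
rect 440.4 -4.6 size 119.4 60.1 yaw 17.64
 hole px [283.  202.9] [277 198] [289 208] top [398.7 -17.8  13. ]
 hole px [282.4 111.5] [276 105] [289 118] top [483.7   9.   13. ]
 holes centre [441.2  -4.4  13. ] dist 89.1 yaw 17.54
now [421.  -12.1 233.4] [-1.7998e+02  5.0000e-02  1.7360e+01] slide [ 0.0208 -0.0004  0.2354] n 4.7 twist -0.0025 t 34.05
```

```bash
python3 -m crank '{"slide":[[0.0212,-0.0012,0],[0,0,0.045],[0,0,0.045],[0,0,0.045],[0,0,0.045],[0,0,0.02],[0,0,0.01],[0,0,0]],"twist":[-0.003,0,0,0,0,0,0,0]}'
python3 -m crank '{"slide":[[0,0,0.010],[0,0,0.010],[0,0,0.002],[0,0,0],[0,0,0]],"twist":[0,0,0,0,0]}'
python3 -c "
from h import *
go(440.6,-4.6,-2,17.55)"
```

```text
time: 34.85
tool_pos: [440.1, -4.4, 22.8]
tcp_rot: [-179.9, 0.1, 17.6]
ft_force: [-0.0, 0.2, 0.6]
finger_gap: 85.2
time: 35.35
tool_pos: [441.4, -4.6, 2.3]
tcp_rot: [180.0, -0.0, 17.7]
ft_force: [-0.6, -0.6, 0.2]
finger_gap: 85.6
now [441.4  -4.6   2.3] [ 1.7999e+02 -3.0000e-02  1.7690e+01] slide [-0.0008 -0.0003  0.0043] n 0.1 twist 0.0025 t 35.35
```

```bash
python3 -m crank '{"slide":[[-0.0006,0,0.004],[0,0,0],[0,0,0],[0,0,0],[0,0,0],[0,0,0]],"twist":[0.002,0,0,0,0,0]}' 1 60
python3 -m crank '{"slide":[[0,0,-0.01],[0,0,-0.03],[0,0,-0.045],[0,0,-0.045],[0,0,0],[0,0,0],[0,0,0]],"twist":[0,0,0,0,0,0,0]}'
python3 -c "
from h import *
s=snap('wrist','w23');go(635.4,-226.1,126,-24.5)
im=s['img'][120:220,190:380]; cv2.imwrite('pics/c23.png',cv2.resize(im,None,fx=4.2,fy=4.2)[:,:,::-1])"
```

```text
time: 35.95
tool_pos: [441.2, -4.8, -1.5]
tcp_rot: [180.0, -0.1, 17.6]
ft_force: [0.5, 0.5, 4.5]
finger_gap: 58.5
time: 36.65
tool_pos: [439.4, -4.6, 126.7]
tcp_rot: [-179.9, 0.1, 17.6]
ft_force: [0.1, 0.2, -2.6]
finger_gap: 58.0
now [439.1  -4.6 126.2] [-1.7992e+02  1.7000e-01  1.7580e+01] slide [ 0.1202  0.2705 -0.0005] n 5.9 twist 0.7345 t 36.7
```

View pics/c23.png

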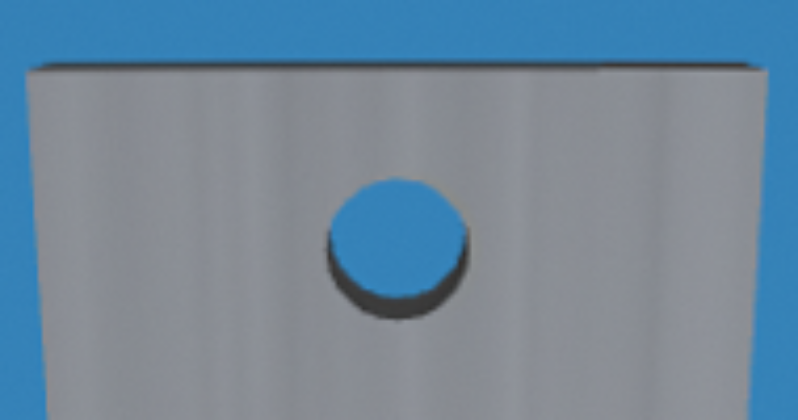

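View pics/w23.png

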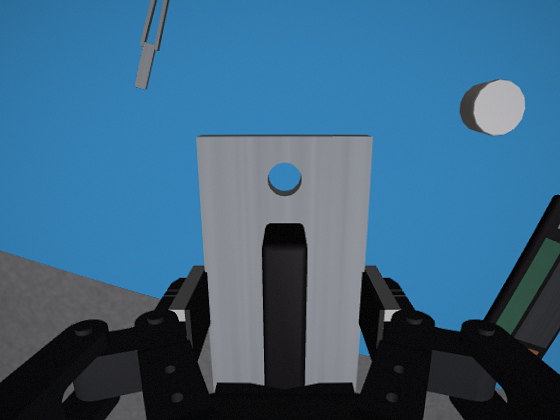

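The cover sits 0.4 mm farther forward in the grip than the stencil did, so I'll target (635.0, -226.0).

```bash
python3 -m crank '{"slide":[[0.0199,0.0451,0],[0.0199,0.0451,0],[0.0199,0.0451,0],[0.0199,0.0451,0],[0.0199,0.0451,0],[0.0199,0.0451,0],[0,0,0],[0,0,0]],"twist":[0,0,0,0,0,0,0.147,0.147]}'
python3 -m crank '{"slide":[[0,0,0],[0,0,0],[0,0,0],[0,0,0],[0,0,0],[0,0,0],[0,0,0]],"twist":[0.147,0.147,0.147,0,0,0,0]}'
python3 -c "
from h import *
go(635.,-226.,125,-24.5)"
```

```text
time: 37.5
tool_pos: [634.7, -227.4, 123.0]
tcp_rot: [-179.8, 0.4, 0.3]
ft_force: [-0.1, 0.4, -2.4]
finger_gap: 58.1
time: 38.2
tool_pos: [635.9, -226.6, 127.5]
tcp_rot: [180.0, 0.0, -24.4]
ft_force: [0.0, 0.4, -0.9]
finger_gap: 58.1
now [ 635.9 -226.6  127.5] [ 1.800e+02  3.000e-02 -2.441e+01] slide [-0.0011 -0.0001  0.0025] n 0.1 twist 0.0016 t 38.2
```

```bash
python3 -m crank '{"slide":[[-0.0005,-0.0001,0],[0,0,0.03],[0,0,0.02],[0,0,0],[0,0,0],[0,0,0],[0,0,0]],"twist":[0.002,0,0,0,0,0,0]}'
python3 -c "
from h import *
import math
s=snap('wrist','w24');go(635,-226,75,-24.5)
im=s['img'][120:220,190:380]; cv2.imwrite('pics/c24.png',cv2.resize(im,None,fx=4.2,fy=4.2)[:,:,::-1])
for sg in (1,-1):
  X=[635+sg*45*math.cos(math.radians(-24.5)),-226.7+sg*45*math.sin(math.radians(-24.5)),69]; print(proj(s,[X]))
"
```

```text
time: 38.9
tool_pos: [636.9, -226.8, 79.9]
tcp_rot: [-180.0, -0.2, -24.6]
ft_force: [-0.2, 0.3, -1.7]
finger_gap: 58.1
now [ 636.7 -226.8   79.7] [-1.800e+02 -1.600e-01 -2.464e+01] slide [-0.0019 -0.      0.0047] n 0.1 twist -0.0025 t 38.95
[[283.96342244 174.35559181]]
[[284.60951272 357.51125976]]
```

View pics/c24.png

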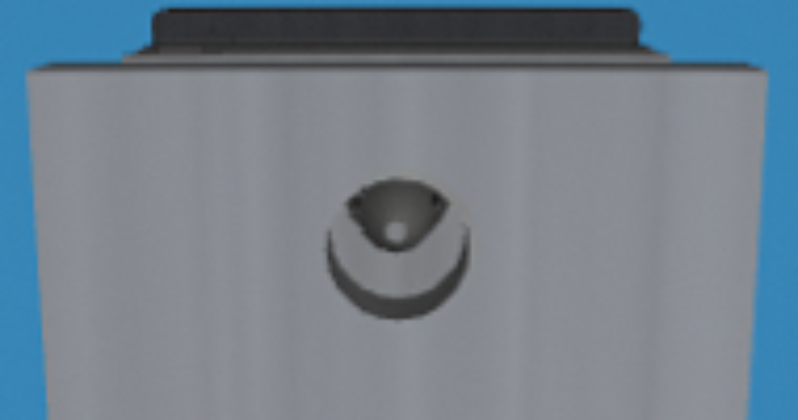

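```bash
python3 -m crank '{"slide":[[-0.0004,0,0.008],[0,0,0.01],[0,0,0.008],[0,0,0],[0,0,0],[0,0,0]],"twist":[0,0,0,0,0,0]}'
python3 -m crank '{"slide":[[0,0,0.003],[0,0,0],[0,0,0]],"twist":[0,0,0]}'
python3 -m crank '{"slide":[[0,0,0.0015],[0,0,0],[0,0,0]],"twist":[0,0,0]}'
```

```text
time: 39.55
tool_pos: [635.5, -226.3, 52.1]
tcp_rot: [180.0, -0.0, -24.6]
ft_force: [-0.1, -0.4, -1.9]
finger_gap: 58.0
time: 39.85
tool_pos: [635.3, -226.1, 48.9]
tcp_rot: [-180.0, 0.0, -24.6]
ft_force: [-0.5, -0.5, -0.6]
finger_gap: 58.0
time: 40.15
tool_pos: [635.3, -226.2, 47.3]
tcp_rot: [180.0, 0.0, -24.6]
ft_force: [0.0, -0.1, -1.3]
finger_gap: 58.2
```

```bash
python3 -m crank '{"slide":[[0,0,0.0015],[0,0,0],[0,0,0]],"twist":[0,0,0]}'
python3 -m crank '{"slide":[[0,0,0.001],[0,0,0],[0,0,0]],"twist":[0,0,0]}'
```

```text
time: 40.45
tool_pos: [635.2, -226.2, 45.8]
tcp_rot: [180.0, 0.0, -24.6]
ft_force: [-0.1, 0.5, -2.1]
finger_gap: 58.5
time: 40.75
tool_pos: [635.3, -226.2, 44.9]
tcp_rot: [-180.0, 0.0, -24.6]
ft_force: [-0.0, -0.6, -1.5]
finger_gap: 58.5
```

```bash
python3 -m crank '{"slide":[[0,0,0.001],[0,0,0],[0,0,0]],"twist":[0,0,0]}'
python3 -c "
from h import *
s=snap('wrist','w25')"
```

```text
time: 41.05
tool_pos: [635.5, -226.3, 44.5]
tcp_rot: [180.0, -0.0, -24.7]
ft_force: [-1.9, 0.6, 3.8]
finger_gap: 58.0
```

View pics/w25.png

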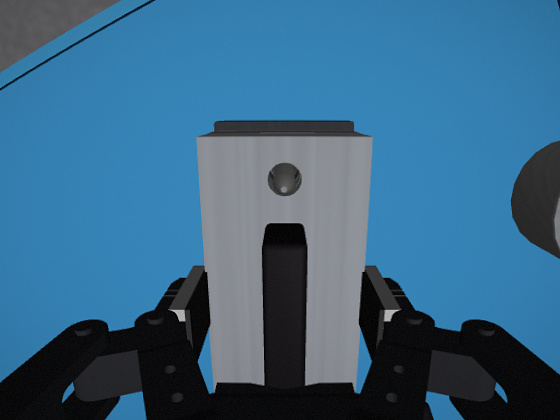

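Contact at 44.5, exactly as expected. Release, rise, and back off so the cameras can see.

```bash
python3 -m crank '{"slide":[[0,0,0],[0,0,0],[0,0,0],[0,0,0],[0,0,-0.01],[0,0,-0.03],[0,0,-0.045],[0,0,-0.045]],"twist":[0,0,0,0,0,0,0,0]}' 0
python3 -m crank '{"slide":[[0,0,-0.045],[0,0,-0.025],[0,0,0],[0,0,0],[0,0,0]],"twist":[0,0,0,0,0]}'
python3 -c "
from h import *
s=snap('wrist','w26');a=snap('scene','s26');b=snap('top','t26')
cv2.imwrite('pics/m26.png',np.hstack([cv2.resize(s['img'][90:270,200:380],(400,400)),cv2.resize(a['img'][290:400,160:270],(400,400),interpolation=cv2.INTER_CUBIC)])[:,:,::-1])
f='w26'
m=load(f)
go(635,-226,200,-24.6)"
```

```text
time: 41.9
tool_pos: [634.7, -225.9, 175.3]
tcp_rot: [-180.0, 0.1, -24.6]
ft_force: [0.7, -0.8, 0.2]
finger_gap: 85.3
time: 42.4
tool_pos: [634.6, -225.9, 242.3]
tcp_rot: [180.0, 0.1, -24.6]
ft_force: [0.0, -0.1, -1.0]
finger_gap: 85.8
now [ 634.5 -225.8  241.8] [180.     0.19 -24.65] slide [ 0.0007 -0.0001  0.0418] n 0.8 twist -0.0009 t 42.55
```

View pics/w26.png

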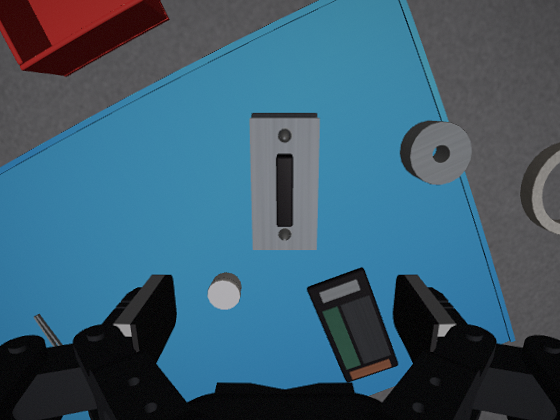

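View pics/s26.png

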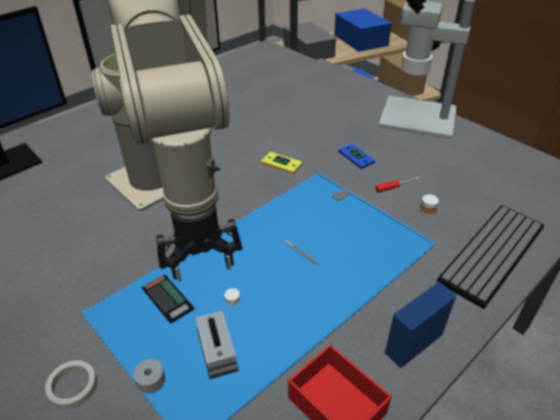

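View pics/m26.png

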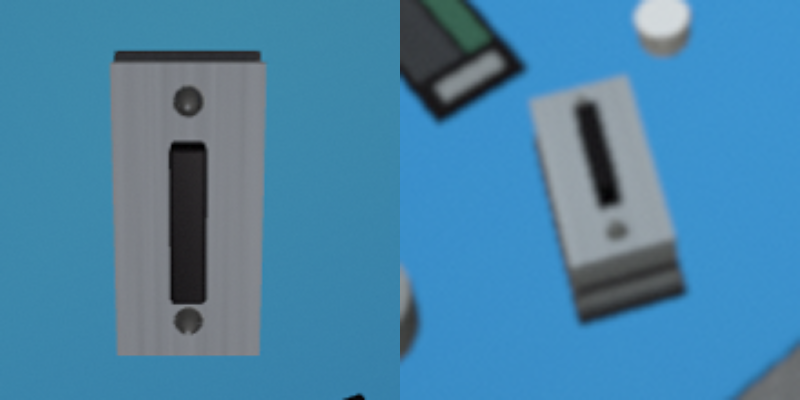

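The stack is square with both pins showing through the cover, at (285,135) and (285,234) in the wrist view. The phone is undisturbed. One numeric check, then I'll hand in.

```bash
python3 -c "
from h import *
meas('w26',(235,119,330,262),59)
a=load('top0')['img'][185:240,385:425].astype(int);b=load('t26')['img'][185:240,385:425].astype(int);print('phone diff',np.abs(a-b).mean())
from bench import hand_in
print(hand_in())"
```

```text
rect 635.6 -227.0 size 118.4 60.4 yaw -24.7
phone diff 58.661212121212124
the job is handed in; nothing more can be done
None
```

The jig is stacked on its two pins in the order asked: carrier, spacer, stencil, then the cover with its handle up. I handed it in at about 42.5 s with the gripper open and clear.

- **Seating:** Each part touched down where it should, with the tool tip at heights of about 10.5, 22.6, 34.5 and 44.5 mm. Those steps of 12, 12 and 10 mm match the plate thicknesses. I pushed down with only about 5 N on each.
- **Position:** In the last wrist picture both pins show through the cover. The cover's top measured 118.4 x 60.4 mm at its expected height (true size 120 x 60). It was centred at (635.6, -227.0) with yaw -24.7°, against the jig at (635.0, -226.7) and -24.5°. The 118.4 mm is a little short because I cut off the picture's front edge by hand.
- **Phone:** It looked unmoved in the wrist and scene pictures, and I never moved near it at low height. My before/after comparison in the top view showed a large difference (mean 58.7). I think that was the arm blocking the view, but I didn't open that picture before handing in, so that check confirms nothing.

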